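Load scraper blades behind an interlocked guard

ROBOT

A 7-joint arm with a two-finger parallel gripper is mounted at the origin on the work surface. World frame = base frame: x ahead of the robot, y to its left, z up, the work surface at z = 0. Lengths are in mm, angles in degrees, forces in N, time in s.
With the tool pointing down it reaches from about 400 to 875 mm from the base axis. Payload 4.4 kg.
Tool frame: the origin (TCP) lies midway between the tips of the shut fingers; the grasp point (between the pads) lies 19 mm behind it; z points along the fingers, x is the direction in which the jaws open and shut, and the axes are right-handed (so a half turn about z gives the same grasp; the last joint's range is limited). The gripper opens to 85 mm and grips with 20 to 120 N. Pads are 22 mm wide; open, the fingers measure 114 mm over their backs; the gripper's body (76 mm by 85 mm) begins 54 mm behind the grasp point. The pads swing forward as they close: fully open they stand 13 mm farther back than shut.
Start: joints at [72.892, 36.005, 2.206, 86.941, -1.547, 57.084, -1.146], TCP at [149.985, -632.473, 208.313] pointing down, gripper open.
Joint ranges: [-175.42, 175.42], [-21.48, 121.26], [-71.46, 75.88], [10.55, 141.38], [-63.04, 243.04], [13.31, 113.54], [-168.57, 168.57]. Speed limits (degrees/s): [147.25, 147.25, 180, 180, 180, 180, 180].

INTERFACE

Orientations are given as a 3x3 rotation matrix whose columns are the frame's x, y, z axes.
In Python, from rig import status, viewer, order gives the robot as it stands.
- The arm moves only by the tool move_arm, never from a script. Its argument "increments" is a list of rows, each an object with "dp": the shift along the world's x, y, z in m, a list of three; "turn": the turn, a rotation vector about the world's x, y, z in rad, a list of three. A call has 1 to 8 rows; each row is the pose to reach, as a shift and turn from the pose commanded when the call began; what a row does not reach only later rows make up. A row lasts 1/12 s, in which the tool goes at most 41.7 mm and 7.16 degrees, less where a joint would pass 70% of its speed; a pose out of reach is approached as far as the arm can. A call with a gripper value outside its range is refused whole. "hand" is the opening in per cent of the stroke, from 0 (shut) to 100 (fully open), set as the call begins (left out, the last holds). The fingers move at their own pace and stop on an object; "newtons" is the grip in N (left out, the last holds). Time passes only in rows, so rows that repeat a pose let the fingers close. It gives the time, the measured TCP pose, the force and the opening at its end, in the units of the state.
- status.state(): the state, without advancing time (a new reading comes with each control period).
- viewer.camera(name): name is "scene" or "top" or "wrist"; returns a dict with "color" (480x640x3 uint8, red, green, blue), "K" (3x3 intrinsics, pixels), "R" (3x3) and "t" (3): a world point X has camera coordinates R X + t; the wrist camera has in their place "tool_from_camera" (4x4, takes a point from camera to tool coordinates, whose origin is the TCP and whose axes are the tool frame's). Camera axes: x right, y down, z forward; pixel columns grow to the right and rows downward; lengths in mm; the calibration is good to about 2 mm. A picture is of the moment at which its call begins: read the wrist's pose just before it. There is no depth.
- order.hand_in(): hands the job in, once; it reports no verdict.
The state is a dict: "t": time; "qpos": joint angles; "joint_vel": joint speeds; "joint_efforts": joint torques, N m; "ee_pos": TCP position; "eef_rot": TCP orientation; "wrist_force": force on the tool from outside, world axes, zero at the start; "ft_torque": the same for the moment, N m; "grip_width": opening from 0.0 (shut) to 1.0 (fully open).
Only numpy, scipy, OpenCV 4.12 (cv2) and the standard library are available. Lean on these libraries where they do the work, as an engineer would, in place of code of your own. Each camera call takes 0.05 s, during which the arm holds its last target.

TASK

Open the guard of the blade fixture by throwing all three interlocked levers fully over, feeling out which are blocked and never forcing one; with all three thrown, lay every blade from the mat flat and square on a bed of its own with its notch around the locating pin, then bring all three levers fully home again so that the cover is shut over the blades. Open and shut the cover by the levers only, and leave the spray bottle, the carton and the orange cup where they are.

Things in the scene. Friction and masses are not known exactly. Their poses are not given: they have to be found in the camera images.
- bank: fixed grey housing of the lever bank, 130 (x) x 220 (y) x 85 mm high, origin at the centre of its underside. Red, yellow, blue lever at its y +70, 0, -70 mm, pivots on its y axis 75 mm up. A hidden interlock chains the levers in an unmarked order, new each run: the first is always free, each other moves (over or back) only while the one before it is fully thrown
- lever_1 (a joint): red lever's angle: 0 = home, leaning 26 deg to the housing's -x; 0.9 rad = fully thrown, leaning 26 deg to its +x. Free, it takes 3 to 5 N at the knob and stays where left; leave it within 0.05 rad of its end. Blocked, it gives about 0.1 rad (11 mm at the knob), then stops dead; do not force it
- lever_1_knob (a point): centre of the red ball knob, 28 mm in diameter, on a 12 mm steel stem, 105 mm from the pivot (170 mm above the bench at both ends of the throw, 180 mm when upright)
- lever_2 (a joint): yellow lever's angle: 0 = home, leaning 26 deg to the housing's -x; 0.9 rad = fully thrown, leaning 26 deg to its +x. Free, it takes 3 to 5 N at the knob and stays where left; leave it within 0.05 rad of its end. Blocked, it gives about 0.1 rad (11 mm at the knob), then stops dead; do not force it
- lever_2_knob (a point): centre of the yellow ball knob, 28 mm in diameter, on a 12 mm steel stem, 105 mm from the pivot (170 mm above the bench at both ends of the throw, 180 mm when upright)
- lever_3 (a joint): blue lever's angle: 0 = home, leaning 26 deg to the housing's -x; 0.9 rad = fully thrown, leaning 26 deg to its +x. Free, it takes 3 to 5 N at the knob and stays where left; leave it within 0.05 rad of its end. Blocked, it gives about 0.1 rad (11 mm at the knob), then stops dead; do not force it
- lever_3_knob (a point): centre of the blue ball knob, 28 mm in diameter, on a 12 mm steel stem, 105 mm from the pivot (170 mm above the bench at both ends of the throw, 180 mm when upright)
- fixture: fixed blade fixture, origin at the centre of its underside: flat dark steel plate 130 (x) x 228 (y) mm, top 12 mm above the bench, between side rails 34 mm high with inner faces at y +-108 mm. Three beds, bright strips 88 (x) x 30 mm flush in the plate, centred on x = 0 and y +66, 0, -66 mm. Each has one upright brass locating pin, 8 mm in diameter, 9 mm high, at the fixture's x +35 mm
- cover_mid (a point): middle of the top of the clear sliding cover with yellow edges, 110 (x) x 234 (y) x 4 mm, underside 34.5 mm above the bench, centred over the beds when shut. Only the last lever of the chain drives it: it slides 120 mm to the fixture's +x, clear of the beds, as that lever is thrown, and springs shut as that lever comes home
- cover (a joint): travel of the cover: 0 = shut over the beds, about 0.12 m = fully open
- pin_1 (a point): foot of the locating pin of the bed at the fixture's y +66 mm: on the pin's axis, at the plate's top face (12 mm above the bench)
- pin_2 (a point): foot of the locating pin of the bed at the fixture's y 0 mm: on the pin's axis, at the plate's top face (12 mm above the bench)
- pin_3 (a point): foot of the locating pin of the bed at the fixture's y -66 mm: on the pin's axis, at the plate's top face (12 mm above the bench)
- blade_1: loose flat steel scraper blade, 84 (x) x 28 (y) x 6 mm, about 100 g, alike on both faces, a blue stripe across; may be absent. Origin at the centre of the 84 x 28 x 6 block. Open notch at its +x end, 12 mm wide, 14 mm deep (x +28 to +42 mm); cutting edge at -x. Laid, it points its notch to the fixture's +x, the pin in the notch. Any blade fits any bed, one to a bed
- blade_2: loose flat steel scraper blade, 84 (x) x 28 (y) x 6 mm, about 100 g, alike on both faces, a blue stripe across; may be absent. Origin at the centre of the 84 x 28 x 6 block. Open notch at its +x end, 12 mm wide, 14 mm deep (x +28 to +42 mm); cutting edge at -x. Laid, it points its notch to the fixture's +x, the pin in the notch. Any blade fits any bed, one to a bed
- blade_3: loose flat steel scraper blade, 84 (x) x 28 (y) x 6 mm, about 100 g, alike on both faces, a blue stripe across; may be absent. Origin at the centre of the 84 x 28 x 6 block. Open notch at its +x end, 12 mm wide, 14 mm deep (x +28 to +42 mm); cutting edge at -x. Laid, it points its notch to the fixture's +x, the pin in the notch. Any blade fits any bed, one to a bed
- mat: black rubber mat, 170 x 270 x 2 mm, fixed; origin at the centre of its underside. The blades start flat on it, about 90 mm apart along its y, notches roughly towards its +x
- spray: bystander: blue spray bottle with yellow cap, 52 mm in diameter, 170 mm tall, origin at its foot
- carton: bystander: small cardboard carton 70 x 50 x 45 mm, origin at the centre of its underside
- tub: bystander: small orange plastic cup, 66 mm across, 50 mm tall, origin at its foot

How it is judged:
By the outcome, as a careful person would: the job done as asked, in the order asked, and still so for the second after the job is handed in, with the robot touching nothing.
Of blade_1, blade_2, blade_3 only 2 to 3 are there at a start; the rules pass over those that are not, and their reading is None.
At some moment in a run one of blade_1, blade_2, blade_3 may be knocked a few centimetres aside while the robot is not near it.
Once in a run the grip may slacken for a moment while it holds something.
It also fails if it takes over 210 s, if anything falls off the work surface, if the arm or the gripper's body presses on something with over 40 N, if the wrist force passes 120 N, or if a joint passes its speed limit or range.

## Working session

There is one attempt and no reset: what is moved stays moved. The work goes in short steps, Python scripts to look and compute and a tool call to move; the robot and the scene stay as the last step left them, time stands still between calls to the robot, and variables do not carry over. Pictures are saved under pics/ and viewed, and the job is handed in when it is done.

Besides the shell and the picture viewer there is one more tool, called as name(argument=value, ...) on one line, values as JSON. move_arm: Moves the arm, as the interface text tells. Its arguments: {"type":"object","properties":{"increments":{"type":"array","items":{"type":"object","properties":{"dp":{"type":"array","items":{"type":"number"}},"turn":{"type":"array","items":{"type":"number"}}}}},"hand":{"type":"number"},"newtons":{"type":"number"}},"required":["increments"]}

```bash
ls; mkdir -p pics
python3 - <<'E'
from rig import status, viewer
import cv2
s=status.state(); print(s)
for n in("scene","top","wrist"):
    c=viewer.camera(n); cv2.imwrite(f"pics/{n}0.png",c["color"][:,:,::-1]); print(n,{k:(v.tolist() if hasattr(v,'tolist') else v) for k,v in c.items() if k!="color"})
E
```

```text
pics
{'t': 0.0, 'qpos': array([72.89025493, 36.05802538,  2.20299455, 86.99816468, -1.54635428,
       57.08143153, -1.14647333]), 'joint_vel': array([-0.06634332, -0.11460133,  0.07265305,  0.08576526,  0.04917108,
       -0.01912045,  0.09923533]), 'joint_efforts': array([ 1.47858507e-03, -5.63416314e+01,  1.22635368e+00, -1.93453950e+01,
        1.08479586e-02,  1.04887705e-02,  1.03488051e-05]), 'ee_pos': array([ 149.83426063, -631.80268431,  207.38723918]), 'eef_rot': array([[ 2.30712875e-01, -9.73021761e-01, -4.71818441e-04],
       [-9.73020052e-01, -2.30713354e-01,  1.82365479e-03],
       [-1.88331061e-03,  3.83481652e-05, -9.99998226e-01]]), 'wrist_force': array([ 0.70382738,  0.73364045, -0.6384628 ]), 'ft_torque': array([ 0.01227485, -0.00212137, -0.01818765]), 'grip_width': 1.001189927643609}
scene {'K': [[441.648659968484, 0.0, 319.8149698771134], [0.0, 441.648659968484, 232.9282738893009], [0.0, 0.0, 1.0]], 'R': [[-0.8039681345747849, 0.594671864742271, 0.0007822226604470597], [0.47180831827638714, 0.6386620367820453, -0.6078714613951017], [-0.3619836313889727, -0.4883
[... 226 characters left out ...]
'R': [[0.0209644666682834, -0.9995152288041601, 0.02301735271227507], [-0.996192383726647, -0.022832373831336947, -0.08413927329283803], [0.08462402579844124, -0.021165776475077017, -0.9961881268936463]], 't': [-38.81508474743854, 552.819799669363, 1180.9581922461466]}
wrist {'K': [[345.13955162494824, 0.0, 317.52748627246984], [0.0, 345.13955162494824, 240.11133117674837], [0.0, 0.0, 1.0]], 'tool_from_camera': [[0.9999999416263063, 0.0002476193972706396, -0.0002354400453257012, -0.12169964278407885], [-0.000160070810907781, 0.9482749564799529, 0.3174501240986928, -81.11106766526967], [0.00030186870712778157, -0.317450067880878, 0.9482749407622802, -165.2192827004913], [0.0, 0.0, 0.0, 1.0]]}
```

View pics/top0.png

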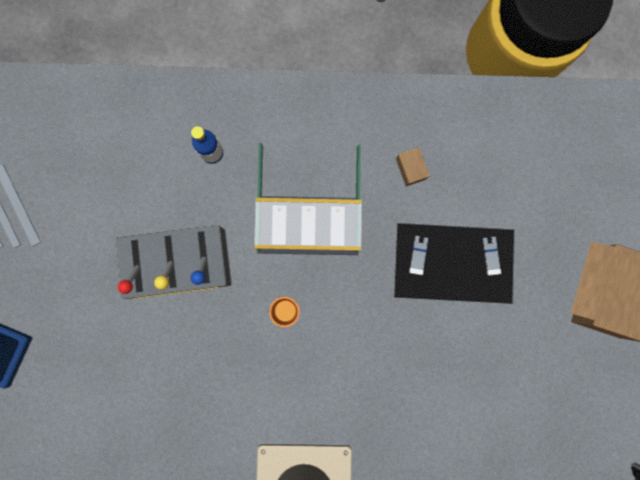

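View pics/scene0.png

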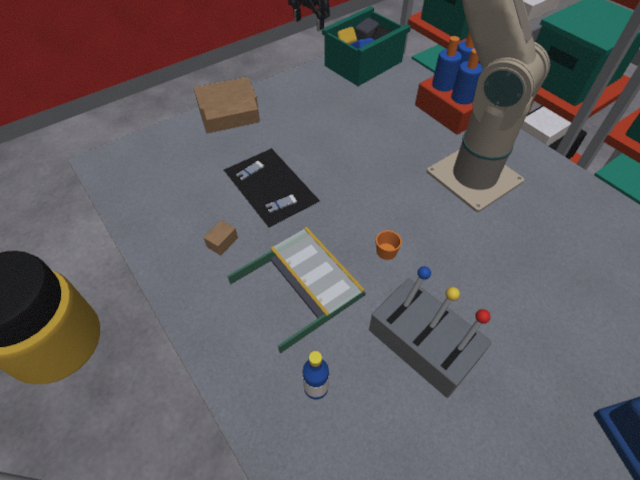

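View pics/wrist0.png

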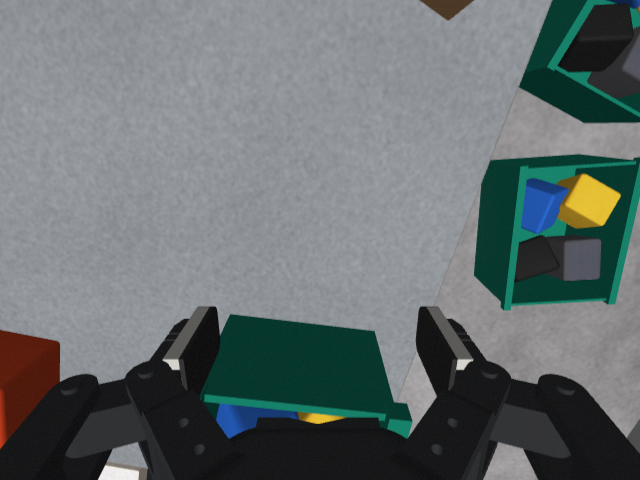

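The top view shows red, yellow and blue knobs near (125,287), (162,283) and (197,278). The fixture is near (308,225), the mat near (455,263), and two blades are near (419,255) and (492,255). Next I'll measure these.

```bash
cat > h.py <<'E'
import numpy as np, cv2
from rig import status, viewer
def cam(n):
    s=status.state(); c=viewer.camera(n)
    if n=="wrist":
        T=np.array(c["tool_from_camera"]); R=s["eef_rot"]
        c["Rwc"]=R@T[:3,:3]; c["o"]=s["ee_pos"]+R@T[:3,3]
    else:
        c["Rwc"]=c["R"].T; c["o"]=-c["R"].T@np.array(c["t"])
    c["K"]=np.array(c["K"]); c["hsv"]=cv2.cvtColor(c["color"],cv2.COLOR_RGB2HSV)
    return c
def ray(c,px):
    d=c["Rwc"]@np.linalg.inv(c["K"])@np.array([px[0],px[1],1.]); return c["o"],d/np.linalg.norm(d)
def plane(c,px,z):
    o,d=ray(c,px); return o+d*(z-o[2])/d[2]
def tri(c1,p1,c2,p2):
    o1,d1=ray(c1,p1);o2,d2=ray(c2,p2)
    A=np.array([d1,-d2]).T; s,_,_,_=np.linalg.lstsq(A,o2-o1,rcond=None)
    a=o1+s[0]*d1;b=o2+s[1]*d2; return (a+b)/2,np.linalg.norm(a-b)
def proj(c,X):
    p=c["K"]@(c["Rwc"].T@(np.array(X,float)-c["o"])); return p[:2]/p[2]
def blobs(m,amin=20):
    n,l,st,ce=cv2.connectedComponentsWithStats(m.astype(np.uint8)); return sorted([(int(st[i,4]),ce[i].round(2).tolist()) for i in range(1,n) if st[i,4]>=amin],reverse=True)
def mask(c,h0,h1,s0=120,v0=80,roi=None):
    m=cv2.inRange(c["hsv"],(h0,s0,v0),(h1,255,255))>0
    if roi:
        z=np.zeros_like(m); x0,y0,x1,y1=roi; z[y0:y1,x0:x1]=m[y0:y1,x0:x1]; m=z
    return m
def save(c,n): cv2.imwrite(f"pics/{n}.png",c["color"][:,:,::-1])
E
cat > m1.py <<'E'
from h import *
t=cam("top"); s=cam("scene")
rt=(100,255,230,310); rs=(400,255,500,340)
P={}
for n,h0,h1 in(("red",0,8),("yellow",20,33),("blue",105,125)):
    a=blobs(mask(t,h0,h1,150,60,rt),20)[:2]; b=blobs(mask(s,h0,h1,150,60,rs),20)[:2]
    print(n,a,b,tri(t,a[0][1],s,b[0][1]))
# mat
for m in [cv2.inRange(t["hsv"],(0,0,0),(179,255,30))]:
    m[:, :380]=0;m[:,530:]=0;m[:200]=0;m[320:]=0
    m=cv2.morphologyEx(m,cv2.MORPH_CLOSE,np.ones((25,25)))
    c=max(cv2.findContours(m,0,1)[0],key=cv2.contourArea); q=cv2.boxPoints(cv2.minAreaRect(c)); print("mat",[plane(t,p,2).round(0).tolist() for p in q])
# blades top
m=cv2.inRange(t["hsv"],(0,0,110),(179,140,255)); m[:, :400]=0;m[:,508:]=0;m[:231]=0;m[295:]=0
for c in cv2.findContours(m,0,1)[0]:
    if cv2.contourArea(c)>100:
        r=cv2.minAreaRect(c); print("blade",r,plane(t,r[0],8).round(1),[plane(t,p,8).round(0).tolist() for p in cv2.boxPoints(r)])
# cover edges yellow
for a in blobs(mask(t,18,33,120,100,(240,180,380,260)),20): print("covedge",a,plane(t,a[1],38.5).round(1))
b=blobs(mask(t,5,20,150,120,(260,290,310,335)))[:1];print("tub",b,plane(t,b[0][1],25).round())
for px in((118,237),(222,227),(228,287),(121,297)): print("bank?",plane(t,px,85).round())
for n,r in(("top",(90,130,380,340)),):
    x0,y0,x1,y1=r; cv2.imwrite("pics/c1.png",cv2.resize(t["color"][y0:y1,x0:x1,::-1],None,fx=2.7,fy=2.7,interpolation=cv2.INTER_CUBIC))
cv2.imwrite("pics/c2.png",cv2.resize(t["color"][210:310,385:525,::-1],None,fx=5,fy=5,interpolation=cv2.INTER_CUBIC))
E
python3 m1.py
```

```text
red [(139, [124.5, 286.53])] [(146, [482.72, 315.82])] (array([442.55243095, 353.40558924, 171.02310004]), np.float64(2.959276816173107))
yellow [(133, [161.28, 282.05])] [(127, [452.42, 293.28])] (array([452.44904865, 283.68468202, 170.09051063]), np.float64(3.520106050446885))
blue [(138, [197.4, 277.15])] [(124, [424.02, 272.44])] (array([463.29963406, 214.48629821, 170.06766807]), np.float64(3.6964528993995107))
mat [[433.0, -200.0, 2.0], [595.0, -206.0, 2.0], [589.0, -470.0, 2.0], [427.0, -461.0, 2.0]]
blade ((491.6000061035156, 255.79998779296875), (37.45848846435547, 13.395750045776367), 82.87498474121094) [ 529.2 -418.1    8. ] [[569.0, -398.0, 8.0], [574.0, -428.0, 8.0], [489.0, -438.0, 8.0], [485.0, -408.0, 8.0]]
blade ((418.5540771484375, 255.17567443847656), (14.302711486816406, 37.64736557006836), 9.462322235107422) [ 526.9 -251.1    8. ] [[487.0, -228.0, 8.0], [572.0, -242.0, 8.0], [567.0, -274.0, 8.0], [482.0, -260.0, 8.0]]
covedge (343, [307.07, 247.41]) [536.6   2.   38.5]
covedge (338, [308.74, 199.84]) [642.6   0.7  38.5]
tub [(597, [284.67, 311.07])] [396.  48.  25.]
bank? [546. 400.  85.]
bank? [573. 183.  85.]
bank? [446. 166.  85.]
bank? [421. 387.  85.]
```

move_arm(increments=[{"dp":[0.25,0.19,0.06],"turn":[0,0,0.95]},{"dp":[0.25,0.19,0.06],"turn":[0,0,0.95]},{"dp":[0.25,0.19,0.06],"turn":[0,0,0.95]},{"dp":[0.25,0.19,0.06],"turn":[0,0,0.95]},{"dp":[0.25,0.19,0.06],"turn":[0,0,0.95]},{"dp":[0.25,0.19,0.06],"turn":[0,0,0.95]},{"dp":[0.25,0.19,0.06],"turn":[0,0,0.95]},{"dp":[0.25,0.19,0.06],"turn":[0,0,0.95]}], hand=45)

```text
t: 0.92
ee_pos: [404.1, -438.9, 269.4]
eef_rot: [[0.929, -0.369, 0.003], [-0.369, -0.929, 0.001], [0.002, -0.002, -1.0]]
wrist_force: [0.9, -0.2, 1.0]
grip_width: 0.452
```

View pics/c1.png

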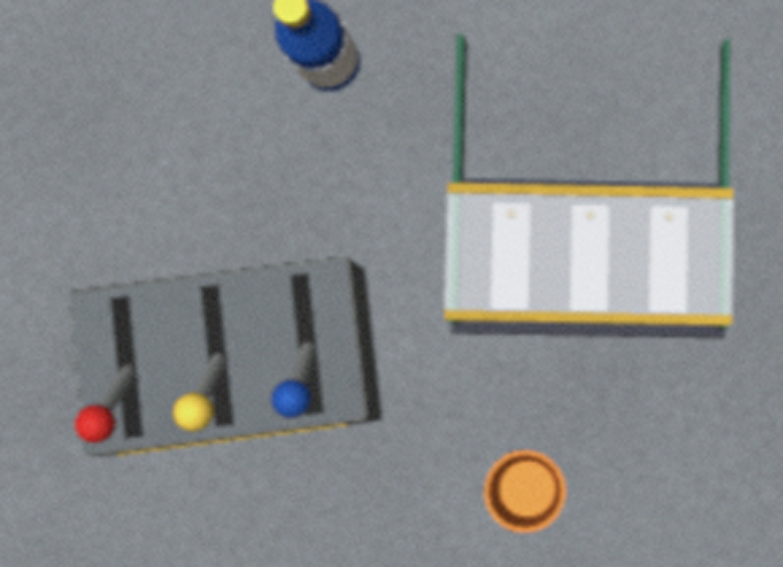

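View pics/c2.png

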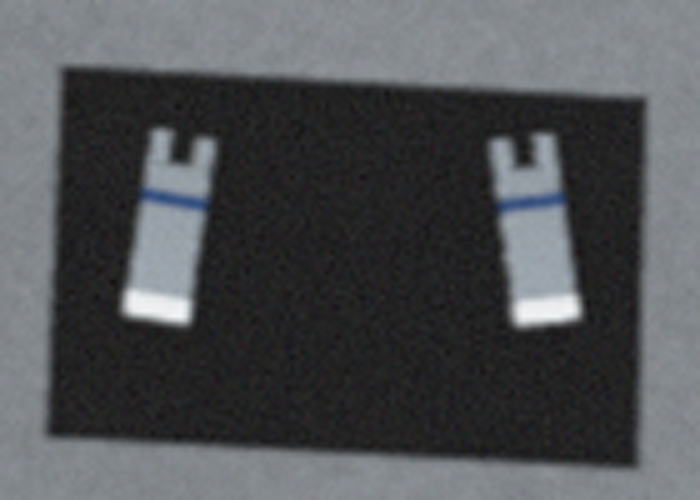

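The crop shows two blades with notches toward +x, three levers home and the cover shut.

move_arm(increments=[{"dp":[0.08,0.36,0],"turn":[0,0,0.537]},{"dp":[0.08,0.36,0],"turn":[0,0,0.537]},{"dp":[0.08,0.36,0],"turn":[0,0,0.537]},{"dp":[0.08,0.36,0],"turn":[0,0,0.537]},{"dp":[0.08,0.36,0],"turn":[0,0,0.537]},{"dp":[0.08,0.36,0],"turn":[0,0,0.537]},{"dp":[0.08,0.36,0],"turn":[0,0,0.537]},{"dp":[0.08,0.36,0],"turn":[0,0,0.537]}])

```text
t: 1.58
ee_pos: [472.2, -115.4, 268.5]
eef_rot: [[0.989, 0.148, 0.0], [0.148, -0.989, -0.0], [0.0, 0.0, -1.0]]
wrist_force: [1.8, -0.2, -0.7]
grip_width: 0.448
```

move_arm(increments=[{"dp":[-0.017,0.296,-0.03]},{"dp":[-0.017,0.296,-0.03]},{"dp":[-0.017,0.296,-0.03]},{"dp":[-0.017,0.296,-0.03]},{"dp":[-0.017,0.296,-0.03]},{"dp":[-0.017,0.296,-0.03]},{"dp":[-0.017,0.296,-0.03]},{"dp":[-0.017,0.296,-0.03]}])

```text
validation failed for argument at $.in...
```

Run:
```python
from h import *
s=status.state();print(s["t"],s["ee_pos"].round(1),np.degrees(np.arctan2(s["eef_rot"][1,0],s["eef_rot"][0,0])),s["qpos"].round(1))
w=cam("wrist"); save(w,"w1")
```

```text
1.5833 [ 472.2 -115.4  268.5] 8.504663104402379 [ 29.9  20.  -26.3 107.2  10.6  55.2   7.4]
```

View pics/w1.png

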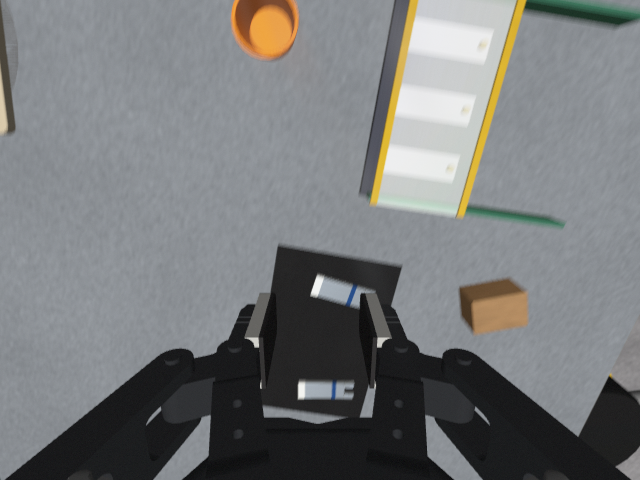

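move_arm(increments=[{"dp":[0,0,0],"turn":[0,0,0]}])

```text
t: 1.72
ee_pos: [473.4, -111.8, 268.9]
eef_rot: [[0.987, 0.158, 0.001], [0.158, -0.987, 0.002], [0.002, -0.002, -1.0]]
wrist_force: [-0.3, -1.6, 0.1]
grip_width: 0.446
```

move_arm(increments=[{"dp":[-0.011,0.326,-0.03],"turn":[0,0,-0.009]},{"dp":[-0.011,0.326,-0.03],"turn":[0,0,-0.009]},{"dp":[-0.011,0.326,-0.03],"turn":[0,0,-0.009]},{"dp":[-0.011,0.326,-0.03],"turn":[0,0,-0.009]},{"dp":[-0.011,0.326,-0.03],"turn":[0,0,-0.009]},{"dp":[-0.011,0.326,-0.03],"turn":[0,0,-0.009]},{"dp":[-0.011,0.326,-0.03],"turn":[0,0,-0.009]},{"dp":[-0.011,0.326,-0.03],"turn":[0,0,-0.009]}])

```text
t: 2.38
ee_pos: [461.4, 210.4, 238.1]
eef_rot: [[0.99, 0.139, 0.0], [0.139, -0.99, 0.0], [0.0, -0.0, -1.0]]
wrist_force: [1.1, 0.4, 0.2]
grip_width: 0.449
```

move_arm(increments=[{"dp":[0,0,0],"turn":[0,0,0]},{"dp":[0,0,0],"turn":[0,0,0]}])

```text
t: 2.55
ee_pos: [461.1, 210.1, 238.0]
eef_rot: [[0.99, 0.143, -0.001], [0.143, -0.99, 0.0], [-0.001, -0.0, -1.0]]
wrist_force: [0.1, -0.4, 0.3]
grip_width: 0.446
```

Run:
```python
from h import *
s=status.state();print(s["t"],s["ee_pos"].round(1),np.degrees(np.arctan2(s["eef_rot"][1,0],s["eef_rot"][0,0])),s["qpos"].round(1))
w=cam("wrist"); save(w,"w2")
print(blobs(mask(w,105,125,150,60),50)[:3])
print([proj(w,p).round() for p in((442.5,353.4,170),(452.4,283.7,170),(463.3,214.5,170))])
```

```text
2.55 [461.1 210.1 238. ] 8.212326061141404 [ -6.7  24.4 -29.6 106.7  14.8  52.8 -34.9]
[(2535, [615.52, 243.57]), (1135, [321.06, 240.12]), (385, [548.1, 214.94])]
[array([322.,  11.]), array([321., 137.]), array([322., 240.])]
```

View pics/w2.png

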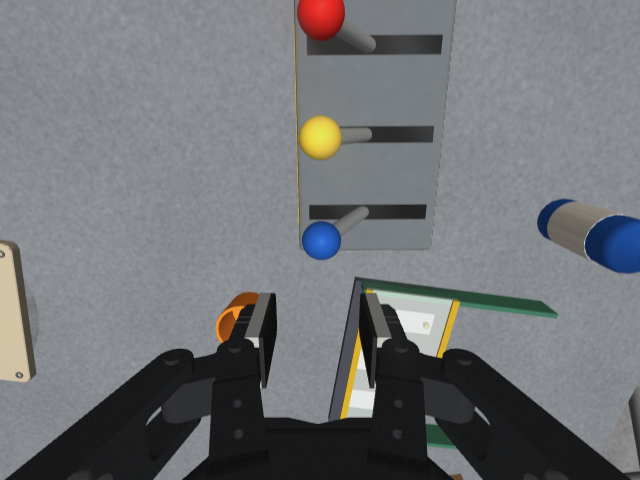

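move_arm(increments=[{"dp":[0.002,0.004,-0.02],"turn":[0,0,0.005]},{"dp":[0.002,0.004,-0.04],"turn":[0,0,0.005]},{"dp":[0.002,0.004,-0.06],"turn":[0,0,0.005]},{"dp":[0.002,0.004,-0.08],"turn":[0,0,0.005]},{"dp":[0.002,0.004,-0.08],"turn":[0,0,0.005]},{"dp":[0.002,0.004,-0.08],"turn":[0,0,0.005]}])

```text
t: 3.1
ee_pos: [463.5, 210.3, 157.9]
eef_rot: [[0.99, 0.141, -0.002], [0.141, -0.99, -0.002], [-0.002, 0.002, -1.0]]
wrist_force: [0.4, 0.0, 0.3]
grip_width: 0.45
```

move_arm(increments=[{"dp":[0.004,0.0006,0],"turn":[0,0,0]},{"dp":[0.007,0.001,0],"turn":[0,0,0]},{"dp":[0.01,0.0015,0],"turn":[0,0,0]},{"dp":[0.01,0.0015,0],"turn":[0,0,0]}])

```text
t: 3.43
ee_pos: [474.9, 214.6, 159.3]
eef_rot: [[0.99, 0.144, 0.002], [0.144, -0.99, 0.001], [0.003, -0.001, -1.0]]
wrist_force: [0.6, 0.6, 0.3]
grip_width: 0.45
```

move_arm(increments=[{"dp":[0.002,0.0003,0],"turn":[0,0,0]},{"dp":[0.004,0.0006,0],"turn":[0,0,0]},{"dp":[0.004,0.0006,0],"turn":[0,0,0]}])

```text
t: 3.68
ee_pos: [477.3, 215.1, 158.5]
eef_rot: [[0.99, 0.144, -0.0], [0.144, -0.99, -0.0], [-0.0, 0.0, -1.0]]
wrist_force: [-0.4, 0.4, 1.1]
grip_width: 0.45
```

move_arm(increments=[{"dp":[0.002,0.0003,0],"turn":[0,0,0]},{"dp":[0.002,0.0003,0],"turn":[0,0,0]}])

```text
t: 3.85
ee_pos: [477.9, 215.2, 158.3]
eef_rot: [[0.989, 0.145, -0.003], [0.145, -0.989, -0.001], [-0.003, 0.001, -1.0]]
wrist_force: [-5.0, -0.4, 5.6]
grip_width: 0.453
```

```bash
cat > look.py <<'E'
import sys
from h import *
s=status.state();w=cam("wrist"); save(w,sys.argv[1]); print(s["t"],s["ee_pos"].round(1),s["wrist_force"].round(1))
E
cat > knobs.py <<'E'
from h import *
t=cam("top"); s=cam("scene")
for n,h0,h1 in(("red",0,8),("yellow",22,33),("blue",105,125)):
    rt=(100,200,245,310); rs=(360,255,500,350)
    a=blobs(mask(t,h0,h1,150,60,rt),10)[:3]; b=blobs(mask(s,h0,h1,150,60,rs),10)[:3]
    try: P,g=tri(t,a[0][1],s,b[0][1]); u=(P[:2]-[498,290.5])@np.array([.989,.148]); print(n,a[0],b[0],P.round(1),round(g,1),"bank x",u.round(1),"ang",(np.arcsin(np.clip(u/105,-1,1))+.45).round(3))
    except Exception as e: print(n,a,b)
E
python3 look.py w3; python3 knobs.py
```

```text
3.85 [477.9 215.2 158.3] [-5.  -0.4  5.6]
red [] [(145, [482.77, 315.89])]
yellow [] [(127, [452.52, 293.28])]
blue (30, [201.77, 275.97]) (79, [425.58, 273.29]) [462.3 211.7 163.5] 14.8 bank x -47.0 ang -0.014
```

View pics/w3.png

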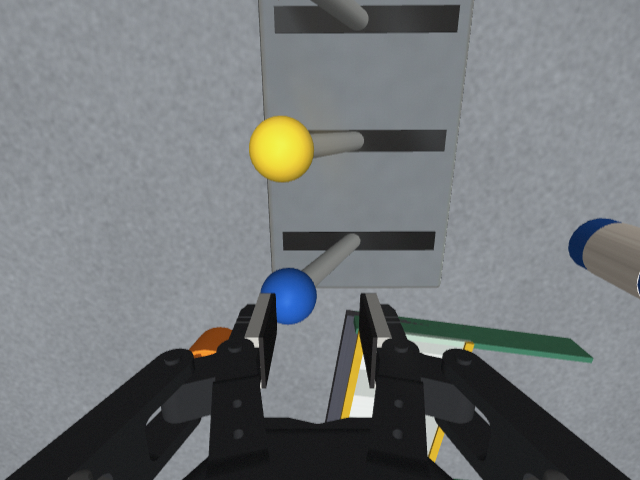

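Run:
```python
from h import *
s=status.state();w=cam("wrist")
print("tcp",proj(w,s["ee_pos"]),"grasp",proj(w,s["ee_pos"]+[0,0,19]))
m=mask(w,105,125,150,60,(200,200,340,340)); c=max(cv2.findContours(m.astype(np.uint8),0,1)[0],key=cv2.contourArea); print(cv2.minEnclosingCircle(c))
for d in(0,4,8,11,15): print(d,proj(w,[463.3+d*.989,214.5+d*.148,171+d*.35]))
```

```text
tcp [318.32141506 287.44764363] grasp [318.26445376 305.26832796]
((288.11627197265625, 295.7209167480469), 28.159076690673828)
0 [288.83252989 296.18224438]
4 [296.77350584 297.52363964]
8 [304.842081   298.88658905]
11 [310.97911067 299.92326043]
15 [319.27850554 301.32520006]
```

Run:
```python
from h import *
s=status.state();w=cam("wrist")
for d in(0,6,13,19,25,32):
  print(d,[proj(w,s["ee_pos"]+s["eef_rot"]@np.array([-19,y,-d])).round() for y in(-11,0,11)])
cv2.imwrite("pics/w3c.png",cv2.resize(w["color"][240:440,200:440,::-1],None,fx=3,fy=3))
```

```text
0 [array([282., 268.]), array([282., 287.]), array([283., 306.])]
6 [array([281., 273.]), array([281., 293.]), array([282., 312.])]
13 [array([279., 279.]), array([280., 299.]), array([281., 319.])]
19 [array([278., 284.]), array([278., 305.]), array([279., 325.])]
25 [array([276., 290.]), array([277., 312.]), array([278., 332.])]
32 [array([274., 297.]), array([275., 320.]), array([276., 341.])]
```

View pics/w3c.png

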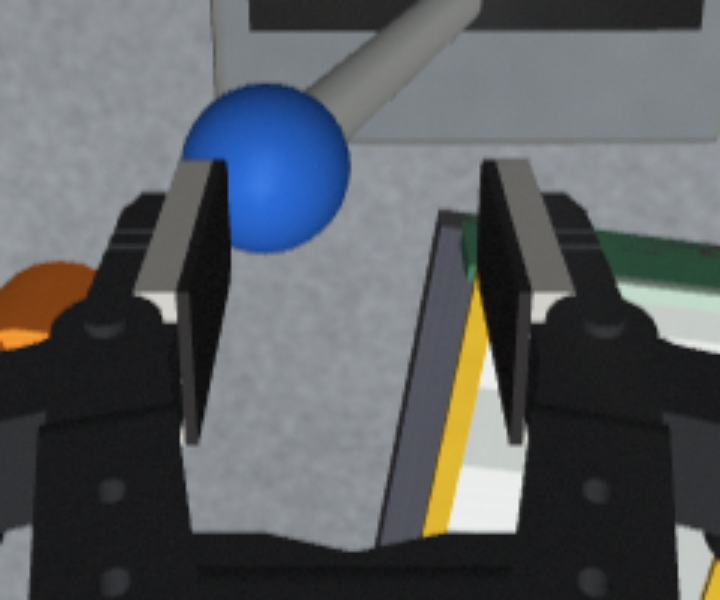

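move_arm(increments=[{"dp":[0,0,0.008],"turn":[0,0,0]},{"dp":[-0.015,-0.0015,0.008],"turn":[0,0,0]},{"dp":[-0.015,-0.0015,0.008],"turn":[0,0,0]},{"dp":[-0.015,-0.0015,-0.01],"turn":[0,0,0]},{"dp":[-0.015,-0.0015,-0.023],"turn":[0,0,0]},{"dp":[-0.015,-0.0015,-0.023],"turn":[0,0,0]},{"dp":[-0.015,-0.0015,-0.023],"turn":[0,0,0]}])

```text
t: 4.68
ee_pos: [464.6, 213.8, 135.2]
eef_rot: [[0.989, 0.145, -0.001], [0.145, -0.989, -0.0], [-0.001, 0.0, -1.0]]
wrist_force: [0.6, 0.9, -0.9]
grip_width: 0.447
```

move_arm(increments=[{"dp":[0.004,0.0006,0],"turn":[0,0,0]},{"dp":[0.006,0.001,0],"turn":[0,0,0]},{"dp":[0.006,0.001,0],"turn":[0,0,0]}])

```text
t: 4.93
ee_pos: [469.8, 214.8, 135.9]
eef_rot: [[0.99, 0.144, -0.001], [0.144, -0.99, -0.0], [-0.001, 0.0, -1.0]]
wrist_force: [-3.6, -0.8, 2.1]
grip_width: 0.452
```

move_arm(increments=[{"dp":[0.003,0.0005,0],"turn":[0,0,0]},{"dp":[0.003,0.0005,0],"turn":[0,0,0]}])

```text
t: 5.1
ee_pos: [472.4, 215.2, 135.7]
eef_rot: [[0.989, 0.145, -0.002], [0.145, -0.989, -0.001], [-0.002, 0.0, -1.0]]
wrist_force: [-5.0, -0.6, 3.0]
grip_width: 0.452
```

move_arm(increments=[{"dp":[0.002,0.0003,0],"turn":[0,0,0]},{"dp":[0.004,0.0006,0],"turn":[0,0,0]},{"dp":[0.004,0.0006,0],"turn":[0,0,0]}])

```text
t: 5.35
ee_pos: [476.5, 215.8, 135.7]
eef_rot: [[0.989, 0.145, -0.001], [0.145, -0.989, -0.001], [-0.002, 0.0, -1.0]]
wrist_force: [-4.3, -0.8, 4.5]
grip_width: 0.451
```

move_arm(increments=[{"dp":[0.002,0.0003,0],"turn":[0,0,0]},{"dp":[0.002,0.0003,0],"turn":[0,0,0]}])

```text
t: 5.52
ee_pos: [478.7, 216.2, 135.6]
eef_rot: [[0.989, 0.145, -0.001], [0.145, -0.989, -0.0], [-0.001, 0.0, -1.0]]
wrist_force: [-5.6, -0.2, 3.7]
grip_width: 0.454
```

move_arm(increments=[{"dp":[0.002,0.0003,0],"turn":[0,0,0]},{"dp":[0.002,0.0003,0],"turn":[0,0,0]}])

```text
t: 5.68
ee_pos: [481.0, 216.5, 135.5]
eef_rot: [[0.99, 0.144, -0.0], [0.144, -0.99, -0.0], [-0.0, 0.0, -1.0]]
wrist_force: [-5.0, -0.6, 4.2]
grip_width: 0.454
```

move_arm(increments=[{"dp":[0.002,0.0003,0],"turn":[0,0,0]},{"dp":[0.002,0.0003,0],"turn":[0,0,0]}])

```text
t: 5.85
ee_pos: [483.3, 216.8, 135.5]
eef_rot: [[0.99, 0.144, 0.0], [0.144, -0.99, 0.0], [0.0, -0.0, -1.0]]
wrist_force: [-4.4, -0.5, 2.7]
grip_width: 0.453
```

move_arm(increments=[{"dp":[0.002,0.0003,0],"turn":[0,0,0]},{"dp":[0.002,0.0003,0],"turn":[0,0,0]}])

```text
t: 6.02
ee_pos: [485.4, 217.1, 135.4]
eef_rot: [[0.99, 0.144, 0.0], [0.144, -0.99, 0.0], [0.0, -0.0, -1.0]]
wrist_force: [-4.0, -0.7, 2.4]
grip_width: 0.452
```

move_arm(increments=[{"dp":[0.002,0.0003,0],"turn":[0,0,0]},{"dp":[0.002,0.0003,0],"turn":[0,0,0]}])

```text
t: 6.18
ee_pos: [487.7, 217.5, 135.4]
eef_rot: [[0.99, 0.144, 0.0], [0.144, -0.99, 0.0], [0.0, -0.0, -1.0]]
wrist_force: [-4.2, -0.1, 3.5]
grip_width: 0.45
```

move_arm(increments=[{"dp":[0.008,0.0012,0],"turn":[0,0,0]},{"dp":[0.016,0.0024,0],"turn":[0,0,0]},{"dp":[0.024,0.0036,0],"turn":[0,0,0]},{"dp":[0.032,0.0048,0],"turn":[0,0,0]},{"dp":[0.04,0.006,0],"turn":[0,0,0]},{"dp":[0.048,0.0072,0],"turn":[0,0,0]},{"dp":[0.056,0.0084,0],"turn":[0,0,0]},{"dp":[0.06,0.009,0],"turn":[0,0,0]}])

```text
t: 6.85
ee_pos: [548.1, 226.2, 134.5]
eef_rot: [[0.99, 0.144, -0.001], [0.144, -0.99, -0.0], [-0.001, 0.0, -1.0]]
wrist_force: [-3.9, 0.5, -2.9]
grip_width: 0.449
```

move_arm(increments=[{"dp":[0.003,0.0005,0],"turn":[0,0,0]},{"dp":[0.006,0.001,0],"turn":[0,0,0]},{"dp":[0.008,0.0012,0],"turn":[0,0,0]},{"dp":[0.008,0.0012,0],"turn":[0,0,0]}])

```text
t: 7.18
ee_pos: [555.4, 227.5, 135.1]
eef_rot: [[0.99, 0.144, -0.0], [0.144, -0.99, -0.0], [-0.0, 0.0, -1.0]]
wrist_force: [-3.0, -0.8, -0.9]
grip_width: 0.451
```

move_arm(increments=[{"dp":[0.002,0.0003,0],"turn":[0,0,0]},{"dp":[0.002,0.0003,0],"turn":[0,0,0]}])

```text
t: 7.35
ee_pos: [557.3, 227.8, 135.3]
eef_rot: [[0.99, 0.144, -0.0], [0.144, -0.99, -0.0], [-0.0, 0.0, -1.0]]
wrist_force: [-4.3, -0.4, -2.9]
grip_width: 0.454
```

move_arm(increments=[{"dp":[0.002,0.0003,0],"turn":[0,0,0]},{"dp":[0.002,0.0003,0],"turn":[0,0,0]}])

```text
t: 7.52
ee_pos: [557.6, 227.9, 135.2]
eef_rot: [[0.989, 0.145, -0.003], [0.145, -0.989, -0.001], [-0.003, 0.001, -1.0]]
wrist_force: [-6.9, -2.7, -0.4]
grip_width: 0.449
```

move_arm(increments=[{"dp":[0.001,0.0001,0],"turn":[0,0,0]},{"dp":[0.001,0.0001,0],"turn":[0,0,0]}])

```text
t: 7.68
ee_pos: [557.6, 227.9, 135.1]
eef_rot: [[0.989, 0.145, -0.005], [0.145, -0.989, -0.002], [-0.005, 0.001, -1.0]]
wrist_force: [-9.3, -2.2, 0.8]
grip_width: 0.45
```

```bash
cat > kw.py <<'E'
# angle of each lever from the wrist view: intersect the knob ray with the plane of that lever
from h import *
import sys
w=cam("wrist"); save(w,sys.argv[1]); s=status.state(); print(s["t"],s["ee_pos"].round(1),s["wrist_force"].round(1))
ux=np.array([.989,.148,0]);uy=np.array([-.148,.989,0]);B=np.array([498,290.5,0])
for n,h0,h1,yo in(("red",0,8,70),("yellow",22,33,0),("blue",105,125,-70)):
    m=mask(w,h0,h1,150,60).astype(np.uint8)
    for c in sorted(cv2.findContours(m,0,1)[0],key=cv2.contourArea,reverse=True)[:2]:
        (x,y),r=cv2.minEnclosingCircle(c)
        if r<12: continue
        o,d=ray(w,(x,y)); k=(yo-(o-B)@uy)/(d@uy); P=o+k*d; X=(P-B)@ux; Z=P[2]-75
        print(n,(round(x),round(y),round(r)),"x",X.round(1),"z",P[2].round(1),"rad",np.hypot(X,Z).round(),"ang",(np.arctan2(X,Z)+.45).round(3))
E
python3 kw.py w4
```

```text
7.7333 [557.6 227.9 135.1] [-9.  -0.9  0.6]
yellow (54, 154, 48) x -55.2 z 159.9 rad 101.0 ang -0.126
yellow (270, 380, 37) x 48.2 z 287.5 rad 218.0 ang 0.673
blue (601, 308, 52) x 180.5 z 158.2 rad 199.0 ang 1.589
blue (304, 321, 32) x 43.6 z 169.5 rad 104.0 ang 0.882
```

View pics/w4.png

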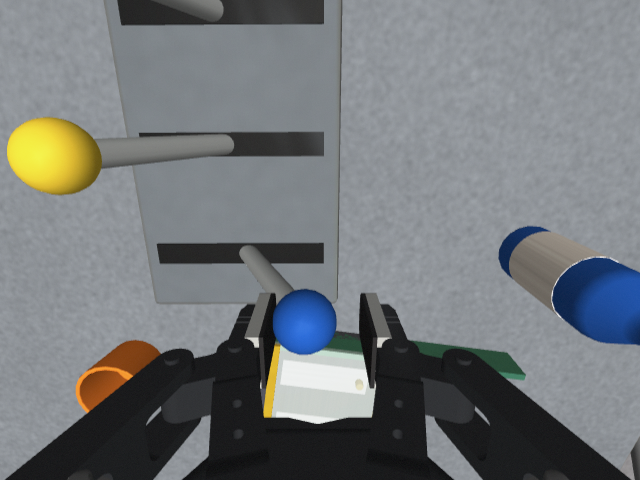

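move_arm(increments=[{"dp":[-0.004,0,0.035],"turn":[0,0,0]},{"dp":[-0.004,0,0.065],"turn":[0,0,0]},{"dp":[-0.04,0.02,0.065],"turn":[0,0,0]},{"dp":[-0.08,0.04,0.065],"turn":[0,0,0]},{"dp":[-0.108,0.0555,0.065],"turn":[0,0,0]},{"dp":[-0.108,0.0555,0.065],"turn":[0,0,0]},{"dp":[-0.108,0.0555,0.065],"turn":[0,0,0]}])

```text
t: 8.32
ee_pos: [452.6, 286.5, 202.1]
eef_rot: [[0.989, 0.149, 0.005], [0.149, -0.989, 0.003], [0.005, -0.003, -1.0]]
wrist_force: [0.2, 0.2, -0.1]
grip_width: 0.448
```

```bash
python3 kw.py w5
```

```text
8.3667 [454.  285.1 201.7] [ 0.4 -0.1 -1.1]
red (317, 152, 25) x -46.1 z 170.4 rad 106.0 ang -0.0
yellow (316, 269, 22) x -46.7 z 170.5 rad 106.0 ang -0.005
yellow (358, 390, 27) x -32.7 z 273.9 rad 202.0 ang 0.287
blue (620, 340, 34) x 184.5 z 143.3 rad 197.0 ang 1.666
blue (560, 291, 23) x 193.4 z 61.7 rad 194.0 ang 2.089
```

move_arm(increments=[{"dp":[-0.001,-0.001,-0.03],"turn":[0,0,0]},{"dp":[-0.001,-0.001,-0.066],"turn":[0,0,0]},{"dp":[-0.001,-0.001,-0.066],"turn":[0,0,0]},{"dp":[-0.001,-0.001,-0.066],"turn":[0,0,0]}])

```text
t: 8.7
ee_pos: [452.1, 281.6, 133.5]
eef_rot: [[0.99, 0.143, -0.002], [0.143, -0.99, -0.002], [-0.002, 0.001, -1.0]]
wrist_force: [0.5, -0.3, 1.1]
grip_width: 0.45
```

move_arm(increments=[{"dp":[0.003,0.0005,0],"turn":[0,0,0]},{"dp":[0.006,0.001,0],"turn":[0,0,0]},{"dp":[0.008,0.0012,0],"turn":[0,0,0]},{"dp":[0.008,0.0012,0],"turn":[0,0,0]}])

```text
t: 9.03
ee_pos: [459.1, 284.4, 135.9]
eef_rot: [[0.99, 0.144, -0.0], [0.144, -0.99, 0.0], [-0.0, -0.001, -1.0]]
wrist_force: [-4.2, -0.9, 3.7]
grip_width: 0.449
```

move_arm(increments=[{"dp":[0.002,0.0003,0],"turn":[0,0,0]},{"dp":[0.004,0.0006,0],"turn":[0,0,0]},{"dp":[0.004,0.0006,0],"turn":[0,0,0]}])

```text
t: 9.28
ee_pos: [462.7, 285.0, 135.7]
eef_rot: [[0.989, 0.145, -0.001], [0.145, -0.989, 0.0], [-0.0, -0.0, -1.0]]
wrist_force: [-5.1, -0.8, 2.4]
grip_width: 0.449
```

move_arm(increments=[{"dp":[0.002,0.0003,0],"turn":[0,0,0]},{"dp":[0.002,0.0003,0],"turn":[0,0,0]}])

```text
t: 9.45
ee_pos: [464.8, 285.3, 135.7]
eef_rot: [[0.989, 0.145, -0.0], [0.145, -0.989, 0.0], [-0.0, -0.0, -1.0]]
wrist_force: [-4.5, -1.6, 4.4]
grip_width: 0.45
```

move_arm(increments=[{"dp":[0.002,0.0003,0],"turn":[0,0,0]},{"dp":[0.002,0.0003,0],"turn":[0,0,0]}])

```text
t: 9.62
ee_pos: [466.8, 285.6, 135.7]
eef_rot: [[0.99, 0.145, -0.0], [0.145, -0.99, 0.0], [-0.0, -0.0, -1.0]]
wrist_force: [-5.5, -0.2, 3.4]
grip_width: 0.449
```

move_arm(increments=[{"dp":[0.0015,0.0002,0],"turn":[0,0,0]},{"dp":[0.0015,0.0002,0],"turn":[0,0,0]}])

```text
t: 9.78
ee_pos: [467.5, 285.7, 135.6]
eef_rot: [[0.989, 0.145, -0.002], [0.145, -0.989, -0.0], [-0.002, 0.0, -1.0]]
wrist_force: [-6.0, -2.0, 4.5]
grip_width: 0.446
```

move_arm(increments=[{"dp":[0.0015,0.0002,0],"turn":[0,0,0]},{"dp":[0.0015,0.0002,0],"turn":[0,0,0]}])

```text
t: 9.95
ee_pos: [468.0, 285.7, 135.5]
eef_rot: [[0.989, 0.145, -0.003], [0.145, -0.989, -0.001], [-0.003, 0.001, -1.0]]
wrist_force: [-9.0, -1.6, 5.1]
grip_width: 0.455
```

Yellow stops dead at about 11 mm, so it is blocked. I'll back off and try red.

move_arm(increments=[{"dp":[-0.006,0,0.005],"turn":[0,0,0]},{"dp":[-0.006,0,0.04],"turn":[0,0,0]},{"dp":[-0.01,0.01,0.067],"turn":[0,0,0]},{"dp":[-0.028,0.045,0.067],"turn":[0,0,0]},{"dp":[-0.028,0.067,0.067],"turn":[0,0,0]},{"dp":[-0.028,0.067,0.067],"turn":[0,0,0]},{"dp":[-0.028,0.067,0.067],"turn":[0,0,0]}])

```text
t: 10.53
ee_pos: [443.0, 354.4, 202.7]
eef_rot: [[0.989, 0.147, 0.003], [0.147, -0.989, 0.002], [0.003, -0.002, -1.0]]
wrist_force: [0.3, -0.2, 0.1]
grip_width: 0.453
```

```bash
python3 kw.py w6
```

```text
10.5833 [443.3 352.6 202.1] [-2.  -0.2 -0.3]
red (316, 266, 22) x -46.4 z 170.8 rad 106.0 ang -0.001
yellow (330, 365, 21) x -36.7 z 174.6 rad 106.0 ang 0.097
blue (608, 409, 45) x 195.2 z 141.4 rad 206.0 ang 1.693
blue (437, 438, 22) x 44.3 z 169.2 rad 104.0 ang 0.89
```

move_arm(increments=[{"dp":[0,0,-0.03],"turn":[0,0,0]},{"dp":[0,0,-0.067],"turn":[0,0,0]},{"dp":[0,0,-0.067],"turn":[0,0,0]},{"dp":[0,0,-0.067],"turn":[0,0,0]}])

```text
t: 10.92
ee_pos: [442.1, 350.2, 133.3]
eef_rot: [[0.99, 0.143, -0.003], [0.143, -0.99, -0.003], [-0.003, 0.003, -1.0]]
wrist_force: [0.4, 1.0, 0.3]
grip_width: 0.448
```

move_arm(increments=[{"dp":[0.003,0.0005,0],"turn":[0,0,0]},{"dp":[0.006,0.001,0],"turn":[0,0,0]},{"dp":[0.009,0.0013,0],"turn":[0,0,0]},{"dp":[0.012,0.0018,0],"turn":[0,0,0]},{"dp":[0.012,0.0018,0],"turn":[0,0,0]}])

```text
t: 11.33
ee_pos: [453.9, 355.1, 136.1]
eef_rot: [[0.99, 0.144, -0.0], [0.144, -0.99, 0.001], [-0.0, -0.001, -1.0]]
wrist_force: [-4.3, -1.0, 3.2]
grip_width: 0.447
```

move_arm(increments=[{"dp":[0.002,0.0003,0],"turn":[0,0,0]},{"dp":[0.002,0.0003,0],"turn":[0,0,0]}])

```text
t: 11.5
ee_pos: [455.9, 355.3, 135.7]
eef_rot: [[0.989, 0.145, -0.0], [0.145, -0.989, 0.001], [0.0, -0.001, -1.0]]
wrist_force: [-4.5, 0.1, 3.2]
grip_width: 0.454
```

move_arm(increments=[{"dp":[0.002,0.0003,0],"turn":[0,0,0]},{"dp":[0.002,0.0003,0],"turn":[0,0,0]}])

```text
t: 11.67
ee_pos: [458.0, 355.6, 135.3]
eef_rot: [[0.989, 0.145, 0.0], [0.145, -0.989, 0.001], [0.0, -0.001, -1.0]]
wrist_force: [-4.5, -0.7, 2.6]
grip_width: 0.45
```

move_arm(increments=[{"dp":[0.002,0.0003,0],"turn":[0,0,0]},{"dp":[0.002,0.0003,0],"turn":[0,0,0]}])

```text
t: 11.83
ee_pos: [460.2, 355.7, 135.0]
eef_rot: [[0.989, 0.145, 0.0], [0.145, -0.989, 0.001], [0.0, -0.001, -1.0]]
wrist_force: [-4.9, -0.3, 3.3]
grip_width: 0.458
```

move_arm(increments=[{"dp":[0.003,0.0005,0],"turn":[0,0,0]},{"dp":[0.003,0.0005,0],"turn":[0,0,0]}])

```text
t: 12.0
ee_pos: [463.6, 356.1, 134.8]
eef_rot: [[0.99, 0.144, 0.001], [0.144, -0.99, 0.001], [0.001, -0.001, -1.0]]
wrist_force: [-4.5, -0.3, 3.3]
grip_width: 0.448
```

move_arm(increments=[{"dp":[0.003,0.0005,0],"turn":[0,0,0]},{"dp":[0.003,0.0005,0],"turn":[0,0,0]}])

```text
t: 12.17
ee_pos: [466.7, 356.5, 134.6]
eef_rot: [[0.99, 0.144, 0.001], [0.144, -0.99, 0.001], [0.001, -0.0, -1.0]]
wrist_force: [-3.2, -1.0, 3.5]
grip_width: 0.449
```

Red is free, so I'll take it to the end.

move_arm(increments=[{"dp":[0.008,0.0012,0],"turn":[0,0,0]},{"dp":[0.016,0.0024,0],"turn":[0,0,0]},{"dp":[0.024,0.0036,0],"turn":[0,0,0]},{"dp":[0.032,0.0048,0],"turn":[0,0,0]},{"dp":[0.04,0.006,0],"turn":[0,0,0]},{"dp":[0.048,0.0072,0],"turn":[0,0,0]},{"dp":[0.056,0.0084,0],"turn":[0,0,0]},{"dp":[0.06,0.009,0],"turn":[0,0,0]}])

```text
t: 12.83
ee_pos: [527.3, 364.8, 133.3]
eef_rot: [[0.99, 0.144, -0.001], [0.144, -0.99, -0.001], [-0.001, 0.001, -1.0]]
wrist_force: [-3.5, -1.2, -2.8]
grip_width: 0.448
```

move_arm(increments=[{"dp":[0.003,0.0005,0],"turn":[0,0,0]},{"dp":[0.006,0.001,0],"turn":[0,0,0]},{"dp":[0.008,0.0012,0],"turn":[0,0,0]},{"dp":[0.008,0.0012,0],"turn":[0,0,0]}])

```text
t: 13.17
ee_pos: [534.4, 366.2, 134.0]
eef_rot: [[0.99, 0.144, -0.0], [0.144, -0.99, -0.0], [-0.0, 0.0, -1.0]]
wrist_force: [-2.3, -1.9, -1.2]
grip_width: 0.45
```

move_arm(increments=[{"dp":[0.002,0.0003,0],"turn":[0,0,0]},{"dp":[0.002,0.0003,0],"turn":[0,0,0]}])

```text
t: 13.33
ee_pos: [536.3, 366.7, 134.3]
eef_rot: [[0.989, 0.145, -0.0], [0.145, -0.989, -0.0], [-0.0, 0.0, -1.0]]
wrist_force: [-3.2, -0.6, -3.4]
grip_width: 0.452
```

move_arm(increments=[{"dp":[0.001,0.0001,0],"turn":[0,0,0]},{"dp":[0.001,0.0001,0],"turn":[0,0,0]}])

```text
t: 13.5
ee_pos: [536.6, 366.8, 134.3]
eef_rot: [[0.989, 0.145, -0.001], [0.145, -0.989, -0.0], [-0.001, 0.0, -1.0]]
wrist_force: [-4.3, -1.5, -2.5]
grip_width: 0.45
```

move_arm(increments=[{"dp":[0.002,0.0003,0],"turn":[0,0,0]},{"dp":[0.002,0.0003,0],"turn":[0,0,0]}])

```text
t: 13.67
ee_pos: [536.6, 366.8, 134.1]
eef_rot: [[0.989, 0.145, -0.005], [0.145, -0.989, -0.002], [-0.005, 0.001, -1.0]]
wrist_force: [-8.9, -2.6, 0.5]
grip_width: 0.451
```

```bash
python3 kw.py w7
```

```text
13.7167 [536.6 366.8 134.1] [-8.  -2.2 -0.4]
red (304, 324, 33) x 43.3 z 169.7 rad 104.0 ang 0.879
blue (508, 368, 20) x 231.2 z 23.1 rad 237.0 ang 2.242
blue (576, 435, 21) x 242.4 z 98.9 rad 244.0 ang 1.923
```

move_arm(increments=[{"dp":[-0.005,0,0.035],"turn":[0,0,0]},{"dp":[-0.005,0,0.068],"turn":[0,0,0]},{"dp":[-0.035,-0.02,0.068],"turn":[0,0,0]},{"dp":[-0.06,-0.05,0.068],"turn":[0,0,0]},{"dp":[-0.078,-0.082,0.068],"turn":[0,0,0]},{"dp":[-0.078,-0.082,0.068],"turn":[0,0,0]},{"dp":[-0.078,-0.082,0.068],"turn":[0,0,0]}])

```text
t: 14.3
ee_pos: [462.9, 283.8, 203.8]
eef_rot: [[0.99, 0.142, 0.005], [0.142, -0.99, 0.0], [0.005, 0.0, -1.0]]
wrist_force: [0.3, 0.9, 1.1]
grip_width: 0.446
```

```bash
python3 kw.py w8
```

```text
14.35 [463.6 285.7 203.9] [-0.1 -0.6 -0.3]
red (461, 142, 27) x 47.2 z 162.1 rad 99.0 ang 0.947
yellow (316, 263, 23) x -36.7 z 173.1 rad 105.0 ang 0.092
yellow (353, 389, 30) x -25.1 z 279.5 rad 206.0 ang 0.328
blue (613, 335, 37) x 184.8 z 147.3 rad 198.0 ang 1.648
blue (434, 346, 19) x 47.3 z 159.1 rad 96.0 ang 0.962
```

move_arm(increments=[{"dp":[-0.001,0,-0.03],"turn":[0,0,0]},{"dp":[-0.001,0,-0.068],"turn":[0,0,0]},{"dp":[-0.001,0,-0.068],"turn":[0,0,0]},{"dp":[-0.001,0,-0.068],"turn":[0,0,0]}])

```text
t: 14.68
ee_pos: [460.5, 286.0, 133.6]
eef_rot: [[0.989, 0.145, -0.002], [0.145, -0.989, -0.0], [-0.002, 0.0, -1.0]]
wrist_force: [0.7, -0.2, 0.0]
grip_width: 0.45
```

move_arm(increments=[{"dp":[0.003,0.0005,0],"turn":[0,0,0]},{"dp":[0.006,0.001,0],"turn":[0,0,0]},{"dp":[0.008,0.0012,0],"turn":[0,0,0]},{"dp":[0.008,0.0012,0],"turn":[0,0,0]}])

```text
t: 15.02
ee_pos: [468.6, 287.5, 135.7]
eef_rot: [[0.989, 0.145, 0.001], [0.145, -0.989, 0.002], [0.001, -0.001, -1.0]]
wrist_force: [-3.6, 0.2, 2.1]
grip_width: 0.449
```

move_arm(increments=[{"dp":[0.002,0.0003,0],"turn":[0,0,0]},{"dp":[0.004,0.0006,0],"turn":[0,0,0]},{"dp":[0.004,0.0006,0],"turn":[0,0,0]}])

```text
t: 15.27
ee_pos: [472.1, 287.1, 134.8]
eef_rot: [[0.99, 0.144, -0.0], [0.144, -0.99, 0.0], [-0.0, -0.0, -1.0]]
wrist_force: [-3.0, 0.0, 2.5]
grip_width: 0.453
```

move_arm(increments=[{"dp":[0.002,0.0003,0],"turn":[0,0,0]},{"dp":[0.004,0.0006,0],"turn":[0,0,0]},{"dp":[0.004,0.0006,0],"turn":[0,0,0]}])

```text
t: 15.52
ee_pos: [476.5, 287.5, 134.5]
eef_rot: [[0.99, 0.144, 0.0], [0.144, -0.99, -0.0], [0.0, 0.0, -1.0]]
wrist_force: [-4.3, 0.0, 2.6]
grip_width: 0.453
```

Yellow is free past the old stop.

move_arm(increments=[{"dp":[0.008,0.0012,0],"turn":[0,0,0]},{"dp":[0.016,0.0024,0],"turn":[0,0,0]},{"dp":[0.024,0.0036,0],"turn":[0,0,0]},{"dp":[0.032,0.0048,0],"turn":[0,0,0]},{"dp":[0.04,0.006,0],"turn":[0,0,0]},{"dp":[0.048,0.0072,0],"turn":[0,0,0]},{"dp":[0.056,0.0084,0],"turn":[0,0,0]},{"dp":[0.06,0.009,0],"turn":[0,0,0]}])

```text
t: 16.18
ee_pos: [535.7, 296.0, 133.0]
eef_rot: [[0.99, 0.144, -0.003], [0.144, -0.99, -0.001], [-0.003, 0.001, -1.0]]
wrist_force: [-6.7, 0.1, -5.1]
grip_width: 0.45
```

move_arm(increments=[{"dp":[0.003,0.0005,0],"turn":[0,0,0]},{"dp":[0.006,0.001,0],"turn":[0,0,0]},{"dp":[0.008,0.0012,0],"turn":[0,0,0]},{"dp":[0.008,0.0012,0],"turn":[0,0,0]}])

```text
t: 16.52
ee_pos: [542.7, 296.8, 132.6]
eef_rot: [[0.989, 0.145, -0.004], [0.144, -0.99, -0.002], [-0.004, 0.002, -1.0]]
wrist_force: [-5.4, -0.3, -3.7]
grip_width: 0.451
```

move_arm(increments=[{"dp":[0.002,0.0003,0],"turn":[0,0,0]},{"dp":[0.002,0.0003,0],"turn":[0,0,0]}])

```text
t: 16.68
ee_pos: [544.3, 296.9, 132.5]
eef_rot: [[0.989, 0.145, -0.005], [0.145, -0.989, -0.003], [-0.005, 0.002, -1.0]]
wrist_force: [-6.5, -0.5, -4.1]
grip_width: 0.451
```

move_arm(increments=[{"dp":[0.002,0.0003,0],"turn":[0,0,0]},{"dp":[0.002,0.0003,0],"turn":[0,0,0]}])

```text
t: 16.85
ee_pos: [546.1, 297.1, 132.4]
eef_rot: [[0.989, 0.145, -0.005], [0.145, -0.989, -0.003], [-0.005, 0.002, -1.0]]
wrist_force: [-7.0, -0.8, -4.0]
grip_width: 0.451
```

move_arm(increments=[{"dp":[0.002,0.0003,0],"turn":[0,0,0]},{"dp":[0.002,0.0003,0],"turn":[0,0,0]}])

```text
t: 17.02
ee_pos: [547.0, 297.2, 132.3]
eef_rot: [[0.989, 0.145, -0.007], [0.145, -0.989, -0.004], [-0.007, 0.003, -1.0]]
wrist_force: [-8.4, -1.8, -3.3]
grip_width: 0.451
```

move_arm(increments=[{"dp":[0.002,0.0003,0],"turn":[0,0,0]},{"dp":[0.002,0.0003,0],"turn":[0,0,0]}])

```text
t: 17.18
ee_pos: [547.1, 297.2, 132.1]
eef_rot: [[0.989, 0.145, -0.01], [0.145, -0.989, -0.005], [-0.011, 0.004, -1.0]]
wrist_force: [-11.9, -2.8, -1.5]
grip_width: 0.45
```

```bash
python3 kw.py w9; python3 -c "
from h import *
save(cam('top'),'top1')"
```

```text
17.2333 [547.  297.2 132.1] [-11.7  -1.6  -0.8]
red (299, 156, 39) x 42.8 z 164.4 rad 99.0 ang 0.897
yellow (303, 326, 33) x 43.3 z 169.6 rad 104.0 ang 0.879
blue (596, 414, 71) x 202.0 z 145.8 rad 214.0 ang 1.683
blue (517, 321, 28) x 209.0 z 51.9 rad 210.0 ang 2.131
```

View pics/top1.png

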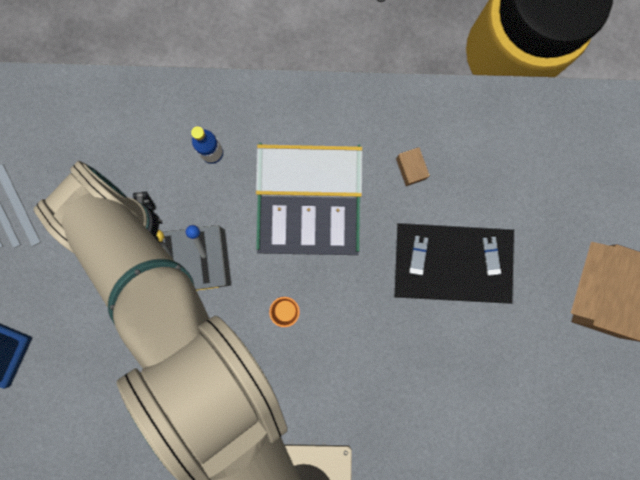

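Cover is open, with all three levers at their stops. I'll lift off and look at the fixture and blades.

move_arm(increments=[{"dp":[-0.006,0,0.035],"turn":[0,0,0]},{"dp":[-0.006,0,0.075],"turn":[0,0,0]},{"dp":[0,-0.03,0.1],"turn":[0,0,-0.12]},{"dp":[0,-0.07,0.13],"turn":[0,0,-0.24]},{"dp":[0,-0.11,0.14],"turn":[0,0,-0.36]},{"dp":[0,-0.15,0.14],"turn":[0,0,-0.48]},{"dp":[0,-0.19,0.14],"turn":[0,0,-0.6]},{"dp":[0,-0.23,0.14],"turn":[0,0,-0.72]}])

```text
t: 17.95
ee_pos: [554.1, 68.2, 275.6]
eef_rot: [[0.836, -0.549, 0.005], [-0.549, -0.836, -0.001], [0.005, -0.002, -1.0]]
wrist_force: [1.4, 0.2, -0.5]
grip_width: 0.45
```

move_arm(increments=[{"dp":[0,-0.035,0],"turn":[0,0,-0.12]},{"dp":[0,-0.07,0],"turn":[0,0,-0.24]},{"dp":[0,-0.07,0],"turn":[0,0,-0.36]},{"dp":[0,-0.07,0],"turn":[0,0,-0.48]},{"dp":[0,-0.07,0],"turn":[0,0,-0.6]},{"dp":[0,-0.07,0],"turn":[0,0,-0.72]},{"dp":[0,-0.07,0],"turn":[0,0,-0.84]},{"dp":[0,-0.07,0],"turn":[0,0,-0.98]}])

```text
t: 18.62
ee_pos: [554.0, -0.3, 274.9]
eef_rot: [[0.024, -1.0, 0.004], [-1.0, -0.024, -0.002], [0.002, -0.004, -1.0]]
wrist_force: [-0.1, 0.4, 0.2]
grip_width: 0.449
```

move_arm(increments=[{"dp":[0.02,0,0],"turn":[0,0,-0.02]},{"dp":[0.02,0,0],"turn":[0,0,-0.02]},{"dp":[0.02,0,0],"turn":[0,0,-0.02]}])

```text
t: 18.87
ee_pos: [573.9, 0.2, 274.5]
eef_rot: [[0.011, -1.0, 0.003], [-1.0, -0.011, -0.001], [0.001, -0.003, -1.0]]
wrist_force: [-0.3, 0.4, 0.1]
grip_width: 0.452
```

Run:
```python
from h import *
s=status.state();print(s["t"],s["ee_pos"].round(1),np.degrees(np.arctan2(s["eef_rot"][1,0],s["eef_rot"][0,0])),s["qpos"].round(1))
w=cam("wrist"); save(w,"w10")
```

```text
18.8667 [5.739e+02 2.000e-01 2.745e+02] -89.36671774371523 [ -0.6  25.7  -3.5  94.5   1.8  59.7 -94. ]
```

View pics/w10.png

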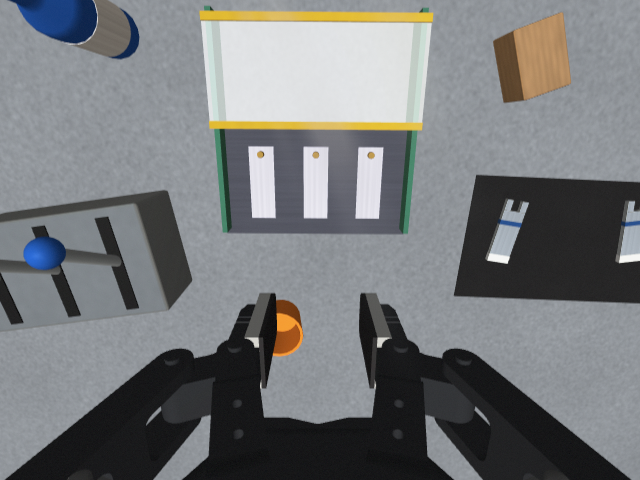

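The wrist view shows the pins near (261,155), (316,155) and (371,155), plus a blade near (507,230).

```bash
cat > fix.py <<'E'
from h import *
w=cam("wrist")
b=blobs(mask(w,8,25,90,60,(240,140,400,170)),8); print(b)
P=[plane(w,x[1],19) for x in sorted(b,key=lambda x:x[1][0])[:3]] if len(b)>=3 else []
for p in P: print("pin",p.round(1))
# beds (bright)
m=cv2.inRange(w["hsv"],(0,0,190),(179,60,255)); m[:135]=0;m[232:]=0;m[:,:230]=0;m[:,410:]=0
for c in sorted(cv2.findContours(m,0,1)[0],key=lambda c:c[:,:,0].min()):
    if cv2.contourArea(c)>400:
        q=[plane(w,p,12)[:2] for p in cv2.boxPoints(cv2.minAreaRect(c))]; 
        pts=np.array([plane(w,p[0],12)[:2] for p in c],np.float32); r=cv2.minAreaRect(pts); print("bed",np.round(r[0],1),np.round(r[1],1),round(r[2],2))
E
python3 fix.py
cat > blades.py <<'E'
from h import *
import sys
def meas(c,roi,z=8,v0=100):
    x0,y0,x1,y1=roi
    m=cv2.inRange(c["hsv"],(0,0,v0),(179,255,255)); k=np.zeros_like(m); k[y0:y1,x0:x1]=m[y0:y1,x0:x1]; out=[]
    for q in cv2.findContours(k,0,1)[0]:
        if cv2.contourArea(q)<150: continue
        pts=np.array([plane(c,p[0],z)[:2] for p in q],np.float32); r=cv2.minAreaRect(pts); bx=cv2.boxPoints(r)
        e=sorted([(np.linalg.norm(bx[i]-bx[(i+1)%4]),bx[(i+1)%4]-bx[i]) for i in range(4)],key=lambda a:a[0])[-1][1]
        if e[0]<0: e=-e
        out.append((np.round(r[0],1),np.round(sorted(r[1]),1),np.degrees(np.arctan2(e[1],e[0])).round(1)))
    return out
if __name__=="__main__":
    t=cam("top")
    for b in meas(t,(400,231,508,295)): print("top",b)
E
python3 blades.py
```

```text
[(33, [260.03, 152.82]), (32, [371.0, 153.66]), (30, [315.63, 153.37])]
pin [621.8  68.9  19. ]
pin [621.9   3.   19. ]
pin [622.3 -62.6  19. ]
bed [586.6  68.9] [87.6 29.7] 0.21
bed [586.8   2.5] [29.2 86.7] 89.93
bed [586.9 -63.1] [87.7 29.7] 0.23
top (array([ 529.1, -417.8]), array([32.1, 85.3]), np.float32(8.3))
top (array([ 527., -250.]), array([32.7, 86.3]), np.float32(-7.1))
```

move_arm(increments=[{"dp":[-0.047,-0.25,-0.03],"turn":[0,0,-0.134]},{"dp":[-0.047,-0.25,-0.03],"turn":[0,0,-0.134]},{"dp":[-0.047,-0.25,-0.03],"turn":[0,0,-0.134]},{"dp":[-0.047,-0.25,-0.03],"turn":[0,0,-0.134]},{"dp":[-0.047,-0.25,-0.12],"turn":[0,0,-0.134]},{"dp":[-0.047,-0.25,-0.12],"turn":[0,0,-0.134]},{"dp":[-0.047,-0.25,-0.12],"turn":[0,0,-0.134]},{"dp":[-0.047,-0.25,-0.12],"turn":[0,0,-0.134]}], hand=55)

```text
t: 19.68
ee_pos: [519.8, -254.1, 150.0]
eef_rot: [[-0.129, -0.992, -0.008], [-0.992, 0.129, -0.001], [0.002, 0.008, -1.0]]
wrist_force: [-1.0, -0.5, -0.2]
grip_width: 0.55
```

move_arm(increments=[{"dp":[0,0,0],"turn":[0,0,0]},{"dp":[0,0,0],"turn":[0,0,0]}])

```text
t: 19.85
ee_pos: [525.5, -248.5, 154.6]
eef_rot: [[-0.123, -0.992, 0.0], [-0.992, 0.123, 0.001], [-0.001, -0.0, -1.0]]
wrist_force: [0.3, 1.3, 0.4]
grip_width: 0.552
```

Run:
```python
from h import *
from blades import meas
s=status.state();print(s["t"],s["ee_pos"].round(1),np.degrees(np.arctan2(s["eef_rot"][1,0],s["eef_rot"][0,0])),s["qpos"].round(1))
w=cam("wrist"); save(w,"w11")
```

```text
19.85 [ 525.5 -248.5  154.6] -97.0704092463559 [ 2.260e+01  3.400e+01 -1.000e-01  1.015e+02 -0.000e+00  4.450e+01
 -7.450e+01]
```

View pics/w11.png

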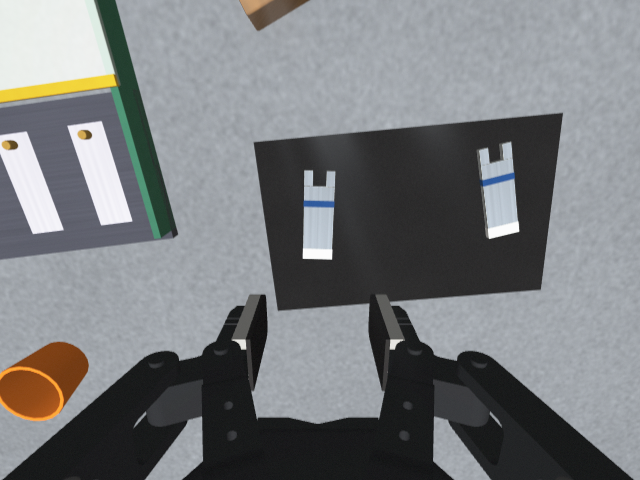

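```bash
python3 - <<'E'
from h import *
from blades import meas
w=cam("wrist")
for b in meas(w,(285,160,360,275),8,90)+meas(w,(465,130,530,250),8,90): print(b)
E
python3 blades.py
```

```text
(array([ 525.3, -249.3]), array([29.1, 85.4]), np.float32(-9.0))
(array([ 527.5, -414.5]), array([31.1, 85.5]), np.float32(7.8))
top (array([ 510.5, -247.6]), array([32.6, 53. ]), np.float32(-6.1))
top (array([ 514.1, -397.2]), array([112.1, 146.2]), np.float32(-0.5))
```

move_arm(increments=[{"dp":[0,-0.001,-0.04],"turn":[0,0,-0.02]},{"dp":[0,-0.001,-0.08],"turn":[0,0,-0.02]},{"dp":[0,-0.001,-0.12],"turn":[0,0,-0.02]},{"dp":[0,-0.001,-0.155],"turn":[0,0,-0.02]},{"dp":[0,-0.001,-0.16],"turn":[0,0,-0.02]},{"dp":[0,-0.001,-0.16],"turn":[0,0,-0.02]}], hand=45)

```text
t: 20.5
ee_pos: [524.9, -248.2, -6.5]
eef_rot: [[-0.141, -0.99, -0.002], [-0.99, 0.141, 0.002], [-0.001, 0.003, -1.0]]
wrist_force: [-0.1, -0.0, 0.9]
grip_width: 0.455
```

```bash
python3 look.py w12
```

```text
20.5 [ 524.9 -248.2   -6.5] [-0.1 -0.   0.9]
```

View pics/w12.png

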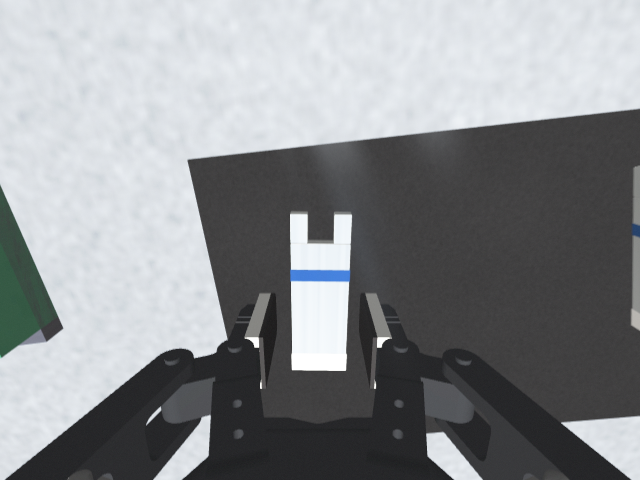

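move_arm(increments=[{"dp":[0,-0.001,-0.005],"turn":[0,0,0]},{"dp":[0,-0.001,-0.01],"turn":[0,0,0]},{"dp":[0,-0.001,-0.01],"turn":[0,0,0]}])

```text
t: 20.8
ee_pos: [526.2, -251.4, -14.5]
eef_rot: [[-0.143, -0.99, 0.002], [-0.99, 0.143, -0.001], [0.001, -0.002, -1.0]]
wrist_force: [-0.3, 0.3, 0.2]
grip_width: 0.45
```

move_arm(increments=[{"dp":[0,0,-0.003],"turn":[0,0,0]},{"dp":[0,0,-0.003],"turn":[0,0,0]}])

```text
t: 20.97
ee_pos: [525.5, -251.1, -18.3]
eef_rot: [[-0.143, -0.99, 0.001], [-0.99, 0.143, -0.0], [0.0, -0.001, -1.0]]
wrist_force: [-0.5, 0.1, -0.4]
grip_width: 0.447
```

move_arm(increments=[{"dp":[0,0,-0.002],"turn":[0,0,0]},{"dp":[0,0,-0.002],"turn":[0,0,0]}])

```text
t: 21.13
ee_pos: [525.3, -250.9, -20.7]
eef_rot: [[-0.143, -0.99, 0.0], [-0.99, 0.143, 0.0], [-0.0, 0.0, -1.0]]
wrist_force: [-1.3, -0.5, 0.3]
grip_width: 0.449
```

```bash
python3 look.py w13
```

```text
21.1333 [ 525.3 -250.9  -20.7] [-1.3 -0.5  0.3]
```

View pics/w13.png

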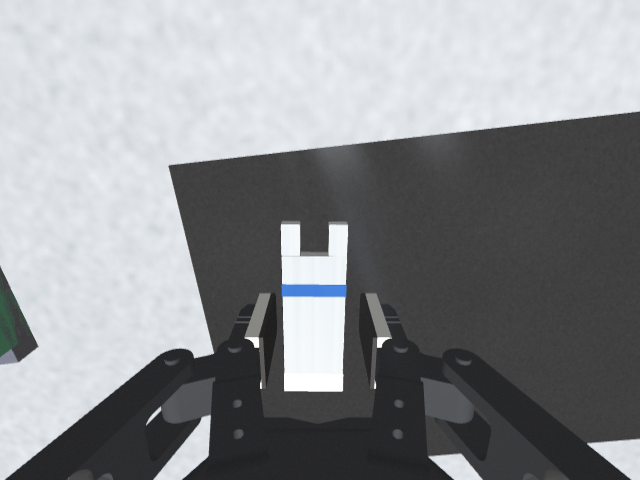

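move_arm(increments=[{"dp":[0,0,-0.001],"turn":[0,0,0]},{"dp":[0,0,-0.001],"turn":[0,0,0]},{"dp":[0,0,-0.001],"turn":[0,0,0]},{"dp":[0,0,-0.001],"turn":[0,0,0]},{"dp":[0,0,-0.001],"turn":[0,0,0]}], hand=15, newtons=50)

```text
t: 21.6
ee_pos: [525.6, -251.2, -20.9]
eef_rot: [[-0.143, -0.99, 0.001], [-0.99, 0.143, -0.0], [0.0, -0.001, -1.0]]
wrist_force: [-1.7, 0.9, 5.8]
grip_width: 0.306
```

```bash
python3 look.py w14
```

```text
21.6 [ 525.6 -251.2  -20.9] [-1.7  0.9  5.8]
```

View pics/w14.png

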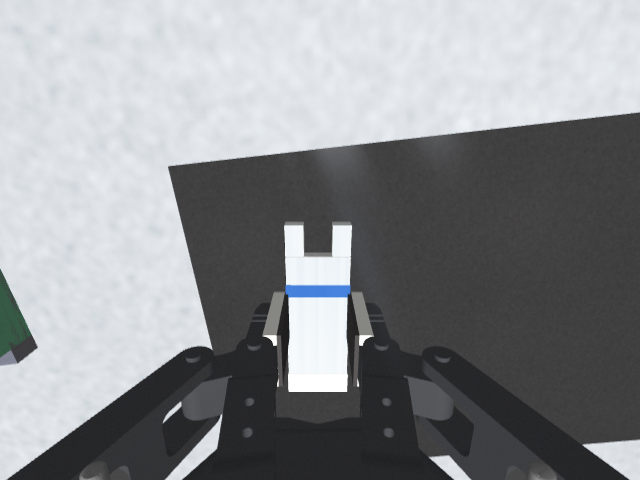

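move_arm(increments=[{"dp":[0,0,0.03],"turn":[0,0,0]},{"dp":[0,0,0.06],"turn":[0,0,0]},{"dp":[0,0,0.09],"turn":[0,0,0]},{"dp":[0,0,0.09],"turn":[0,0,0]}])

```text
t: 21.98
ee_pos: [528.9, -252.7, 73.5]
eef_rot: [[-0.143, -0.99, 0.009], [-0.99, 0.143, -0.004], [0.003, -0.009, -1.0]]
wrist_force: [0.7, 0.7, -0.3]
grip_width: 0.307
```

move_arm(increments=[{"dp":[0.01,0.035,0.01],"turn":[0,0,0.02]},{"dp":[0.02,0.07,0.02],"turn":[0,0,0.04]},{"dp":[0.03,0.105,0.02],"turn":[0,0,0.06]},{"dp":[0.04,0.14,0.02],"turn":[0,0,0.08]},{"dp":[0.05,0.175,0.02],"turn":[0,0,0.1]},{"dp":[0.06,0.21,0.02],"turn":[0,0,0.12]},{"dp":[0.0614,0.245,0.02],"turn":[0,0,0.142]},{"dp":[0.0614,0.254,0.02],"turn":[0,0,0.142]}])

```text
t: 22.65
ee_pos: [586.9, 12.0, 87.6]
eef_rot: [[0.008, -1.0, -0.0], [-1.0, -0.008, 0.005], [-0.005, 0.0, -1.0]]
wrist_force: [-0.3, 0.9, -0.7]
grip_width: 0.304
```

move_arm(increments=[{"dp":[0,0,0],"turn":[0,0,0]},{"dp":[0,0,0],"turn":[0,0,0]},{"dp":[0,0,0],"turn":[0,0,0]}])

```text
t: 22.9
ee_pos: [586.2, 0.9, 87.9]
eef_rot: [[-0.003, -1.0, -0.001], [-1.0, 0.003, -0.002], [0.002, 0.001, -1.0]]
wrist_force: [0.1, 0.0, -1.1]
grip_width: 0.308
```

```bash
python3 look.py w15
```

```text
22.9 [586.2   0.9  87.9] [ 0.1  0.  -1.1]
```

View pics/w15.png

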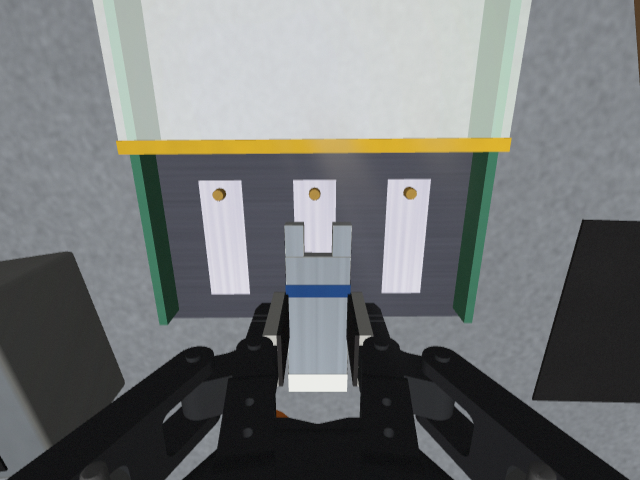

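Run:
```python
from h import *
s=status.state();w=cam("wrist")
print(s["ee_pos"].round(1), s["eef_rot"][:,0].round(4))
b=blobs(mask(w,8,25,90,60,(190,180,430,210)),8); print(b)
for x in b: print("pin",plane(w,x[1],18).round(1))
cv2.imwrite("pics/w15c.png",cv2.resize(w["color"][170:400,250:390,::-1],None,fx=4,fy=4)[:,:])
g=cv2.cvtColor(w["color"],cv2.COLOR_RGB2GRAY)
print("row235",g[235,280:358].tolist()); print("row345",g[345,280:358].tolist()); print("col295",g[215:235,295].tolist()); print("col318 ",g[240:265,318].tolist(),"bottom",g[365:400,318].tolist())
```

```text
[586.3   0.6  88. ] [-0.0042 -1.      0.0015]
[(119, [218.09, 194.39]), (117, [408.99, 192.76]), (105, [313.77, 193.7])]
pin [622.1  68.8  18. ]
pin [622.7 -62.5  18. ]
pin [622.3   3.   18. ]
row235 [81, 81, 82, 81, 89, 155, 158, 156, 157, 156, 157, 158, 159, 161, 163, 162, 162, 161, 162, 163, 163, 163, 163, 122, 172, 211, 216, 217, 218, 215, 212, 209, 205, 207, 211, 215, 218, 217, 217, 213, 211, 212, 211, 211, 212, 209, 213, 212, 212, 212, 212, 211, 100, 156, 158, 157, 156, 155, 157, 158, 160, 159, 161, 161, 161, 160, 162, 161, 164, 163, 163, 133, 88, 86, 87, 89, 88, 88]
row345 [49, 31, 12, 12, 13, 11, 16, 15, 84, 160, 163, 165, 166, 167, 167, 167, 165, 164, 162, 161, 159, 158, 159, 160, 161, 162, 166, 166, 163, 165, 163, 162, 163, 163, 163, 161, 158, 159, 162, 164, 165, 166, 164, 165, 164, 162, 163, 162, 161, 161, 160, 161, 159, 161, 159, 160, 160, 161, 164, 167, 166, 166, 162, 161, 158, 160, 160, 87, 21, 14, 18, 17, 18, 17, 34, 50, 51, 52]
col295 [213, 213, 212, 213, 213, 212, 182, 98, 76, 82, 122, 161, 162, 163, 161, 163, 162, 163, 163, 162]
col318  [217, 216, 216, 216, 217, 216, 217, 218, 217, 217, 218, 218, 179, 72, 74, 74, 104, 144, 155, 156, 155, 155, 155, 155, 154] bottom [163, 164, 163, 163, 163, 164, 164, 164, 158, 195, 235, 235, 235, 235, 235, 234, 235, 235, 235, 235, 235, 235, 235, 235, 235, 235, 212, 131, 131, 133, 134, 137, 137, 136, 135]
```

View pics/w15c.png

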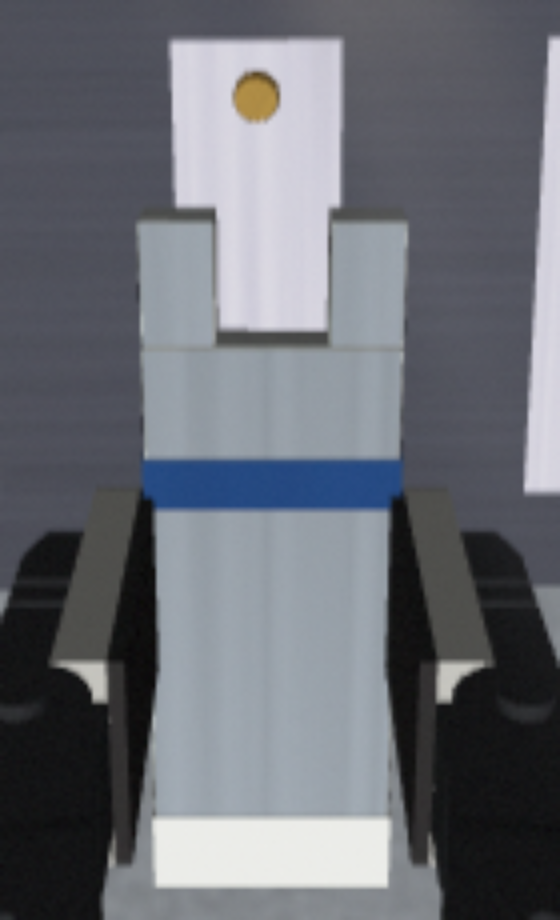

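```bash
cat > held.py <<'E'
from h import *
def held(w,pts,z):
    for n,p in pts.items(): print(n,plane(w,p,z).round(1))
E
python3 - <<'E'
from h import *
s=status.state();w=cam("wrist"); e=s["ee_pos"]; print(e.round(1))
P=dict(fl=(284.5,225),fr=(351.5,225),nl=(303.5,256),nr=(332,256),rl=(288.2,391.3),rr=(347.2,391.3))
for z in (114,117,120): print(z,{n:(plane(w,p,z)-e)[:2].round(1).tolist() for n,p in P.items()})
E
```

```text
[586.4   0.6  88.1]
114 {'fl': [41.2, 13.8], 'fr': [41.1, -14.3], 'nl': [27.2, 6.0], 'nr': [27.2, -6.3], 'rl': [-45.1, 14.9], 'rr': [-45.2, -14.5]}
117 {'fl': [42.1, 13.5], 'fr': [41.9, -14.0], 'nl': [28.4, 5.9], 'nr': [28.3, -6.2], 'rl': [-42.3, 14.6], 'rr': [-42.5, -14.2]}
120 {'fl': [42.9, 13.2], 'fr': [42.8, -13.7], 'nl': [29.5, 5.8], 'nr': [29.5, -6.0], 'rl': [-39.6, 14.3], 'rr': [-39.8, -13.9]}
```

move_arm(increments=[{"dp":[0.001,0.0025,-0.03],"turn":[0,0,0.009]},{"dp":[0.001,0.0025,-0.06],"turn":[0,0,0.009]},{"dp":[0.001,0.0025,-0.083],"turn":[0,0,0.009]},{"dp":[0.001,0.0025,-0.083],"turn":[0,0,0.009]},{"dp":[0.001,0.0025,-0.083],"turn":[0,0,0.009]}])

```text
t: 23.47
ee_pos: [586.7, 4.4, 4.5]
eef_rot: [[0.006, -1.0, -0.003], [-1.0, -0.006, -0.001], [0.0, 0.003, -1.0]]
wrist_force: [0.5, 0.6, -0.3]
grip_width: 0.305
```

Run:
```python
from h import *
s=status.state();w=cam("wrist"); e=s["ee_pos"]; print(s["t"],e.round(1),s["eef_rot"][:,0].round(4))
b=blobs(mask(w,8,25,90,60,(150,180,480,250)),8); print(b)
for x in b: print("pin",plane(w,x[1],18).round(1))
cv2.imwrite("pics/w16.png",cv2.resize(w["color"][190:400,230:400,::-1],None,fx=3,fy=3))
```

```text
23.4667 [586.7   4.4   4.5] [ 6.2e-03 -1.0e+00  5.0e-04]
[(301, [464.07, 228.62]), (297, [177.99, 227.82]), (259, [321.06, 228.33])]
pin [623.1 -62.5  18. ]
pin [622.6  68.6  18. ]
pin [622.8   3.1  18. ]
```

View pics/w16.png

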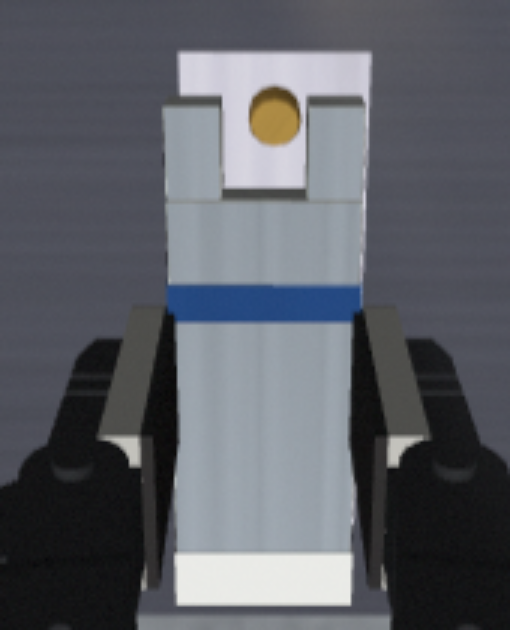

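move_arm(increments=[{"dp":[0.0005,0,0],"turn":[0,0,0]},{"dp":[0.0005,0,0],"turn":[0,0,0]},{"dp":[0.0005,0,0],"turn":[0,0,0]}])

```text
t: 23.77
ee_pos: [589.4, 5.5, 6.9]
eef_rot: [[0.008, -1.0, 0.003], [-1.0, -0.008, 0.0], [-0.0, -0.003, -1.0]]
wrist_force: [-0.4, -1.3, -1.9]
grip_width: 0.306
```

move_arm(increments=[{"dp":[0,0,0],"turn":[0,0,0]},{"dp":[0,0,0],"turn":[0,0,0]},{"dp":[0,0,0],"turn":[0,0,0]},{"dp":[0,0,0],"turn":[0,0,0]}])

```text
t: 24.1
ee_pos: [588.2, 5.6, 5.5]
eef_rot: [[0.008, -1.0, 0.0], [-1.0, -0.008, -0.0], [0.0, -0.0, -1.0]]
wrist_force: [0.9, 0.2, -0.1]
grip_width: 0.307
```

move_arm(increments=[{"dp":[-0.0003,-0.0025,-0.002],"turn":[0,0,-0.005]},{"dp":[-0.0003,-0.0025,-0.004],"turn":[0,0,-0.005]},{"dp":[-0.0003,-0.0025,-0.004],"turn":[0,0,-0.005]},{"dp":[-0.0003,-0.0025,-0.004],"turn":[0,0,-0.005]},{"dp":[-0.0003,-0.0025,-0.004],"turn":[0,0,-0.005]}])

```text
t: 24.52
ee_pos: [587.8, 3.1, 1.2]
eef_rot: [[0.003, -1.0, -0.0], [-1.0, -0.003, -0.0], [0.0, 0.0, -1.0]]
wrist_force: [0.0, -0.0, -0.6]
grip_width: 0.312
```

```bash
cat > pin.py <<'E'
from h import *
import sys
s=status.state();w=cam("wrist"); e=s["ee_pos"]; print(s["t"],e.round(1),s["eef_rot"][:,0].round(4),s["wrist_force"].round(1))
b=blobs(mask(w,8,25,90,60,(150,180,480,260)),8)
for x in b: print("pin",x,plane(w,x[1],19).round(1))
cv2.imwrite("pics/%s.png"%sys.argv[1],cv2.resize(w["color"][190:400,230:400,::-1],None,fx=3,fy=3))
E
python3 pin.py w17
```

```text
24.5167 [587.8   3.1   1.2] [ 0.0027 -1.      0.    ] [ 0.  -0.  -0.6]
pin (320, [463.36, 232.69]) [623.2 -62.   19. ]
pin (318, [172.71, 232.95]) [622.7  68.   19. ]
pin (272, [318.06, 232.95]) [622.9   3.   19. ]
```

View pics/w17.png

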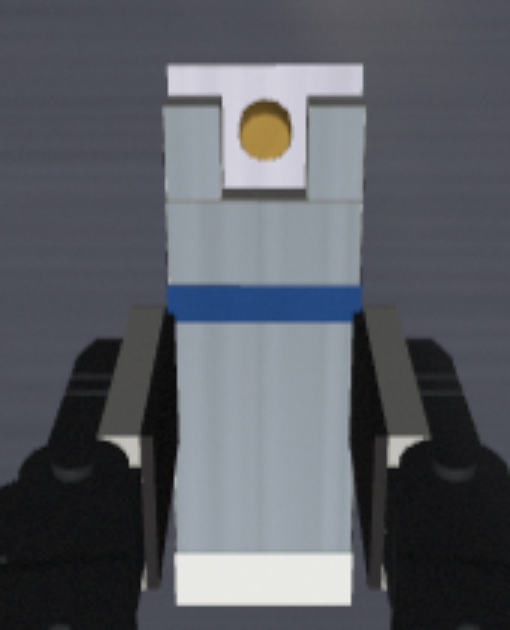

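Pin is centred in the notch. I'll descend to the bed.

move_arm(increments=[{"dp":[0,0,-0.002],"turn":[0,0,0]},{"dp":[0,0,-0.004],"turn":[0,0,0]},{"dp":[0,0,-0.006],"turn":[0,0,0]},{"dp":[0,0,-0.008],"turn":[0,0,0]},{"dp":[0,0,-0.009],"turn":[0,0,0]},{"dp":[0,0,-0.009],"turn":[0,0,0]}])

```text
t: 25.07
ee_pos: [587.6, 3.1, -8.1]
eef_rot: [[0.003, -1.0, -0.001], [-1.0, -0.003, -0.0], [0.0, 0.001, -1.0]]
wrist_force: [0.2, -0.8, -0.7]
grip_width: 0.305
```

move_arm(increments=[{"dp":[0,0,-0.001],"turn":[0,0,0]},{"dp":[0,0,-0.002],"turn":[0,0,0]},{"dp":[0,0,-0.002],"turn":[0,0,0]}])

```text
t: 25.32
ee_pos: [587.8, 3.1, -9.8]
eef_rot: [[0.003, -1.0, -0.0], [-1.0, -0.003, -0.0], [0.0, 0.0, -1.0]]
wrist_force: [-0.3, 0.3, -1.2]
grip_width: 0.304
```

move_arm(increments=[{"dp":[0,0,-0.001],"turn":[0,0,0]},{"dp":[0,0,-0.001],"turn":[0,0,0]}])

```text
t: 25.48
ee_pos: [587.8, 3.1, -10.8]
eef_rot: [[0.003, -1.0, -0.0], [-1.0, -0.003, -0.0], [0.0, 0.0, -1.0]]
wrist_force: [0.8, -0.2, -0.4]
grip_width: 0.307
```

move_arm(increments=[{"dp":[0,0,-0.001],"turn":[0,0,0]},{"dp":[0,0,-0.001],"turn":[0,0,0]}])

```text
t: 25.65
ee_pos: [587.9, 3.1, -10.9]
eef_rot: [[0.003, -1.0, 0.0], [-1.0, -0.003, -0.0], [0.0, -0.0, -1.0]]
wrist_force: [-1.3, 0.5, 5.3]
grip_width: 0.301
```

move_arm(increments=[{"dp":[0,0,-0.001],"turn":[0,0,0]},{"dp":[0,0,-0.001],"turn":[0,0,0]}])

```text
t: 25.82
ee_pos: [587.9, 3.0, -10.9]
eef_rot: [[0.003, -1.0, 0.0], [-1.0, -0.003, -0.0], [0.0, -0.0, -1.0]]
wrist_force: [-2.7, -0.3, 14.0]
grip_width: 0.306
```

```bash
python3 pin.py w18
```

```text
25.8167 [587.9   3.  -10.9] [ 0.0027 -1.      0.    ] [-2.7 -0.3 14. ]
pin (660, [314.5, 180.5]) [648.3   4.5  19. ]
pin (383, [161.37, 241.67]) [622.9  67.9  19. ]
pin (326, [317.98, 241.87]) [623.   3.  19.]
pin (291, [472.03, 240.9]) [623.6 -60.7  19. ]
```

View pics/w18.png

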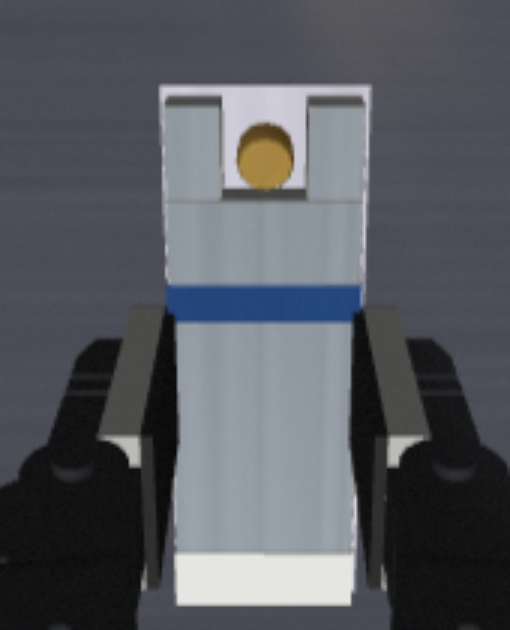

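move_arm(increments=[{"dp":[0,0,0.002],"turn":[0,0,0]},{"dp":[0,0,0.002],"turn":[0,0,0]},{"dp":[0,0,0.002],"turn":[0,0,0]},{"dp":[0,0,0.002],"turn":[0,0,0]}], hand=45)

```text
t: 26.2
ee_pos: [587.9, 3.1, -10.8]
eef_rot: [[0.003, -1.0, 0.0], [-1.0, -0.003, 0.0], [-0.0, -0.0, -1.0]]
wrist_force: [0.4, 0.6, 0.2]
grip_width: 0.451
```

move_arm(increments=[{"dp":[0,0,0.02],"turn":[0,0,0]},{"dp":[0,0,0.05],"turn":[0,0,0]},{"dp":[0,0,0.09],"turn":[0,0,0]},{"dp":[0,0,0.12],"turn":[0,0,0]},{"dp":[0,0,0.12],"turn":[0,0,0]}])

```text
t: 26.62
ee_pos: [592.4, 3.1, 115.2]
eef_rot: [[0.003, -1.0, 0.011], [-1.0, -0.003, 0.0], [-0.0, -0.011, -1.0]]
wrist_force: [1.0, -0.9, 0.2]
grip_width: 0.45
```

```bash
python3 look.py w19
```

```text
26.6167 [592.4   3.1 115.2] [ 1.  -0.9  0.2]
```

View pics/w19.png

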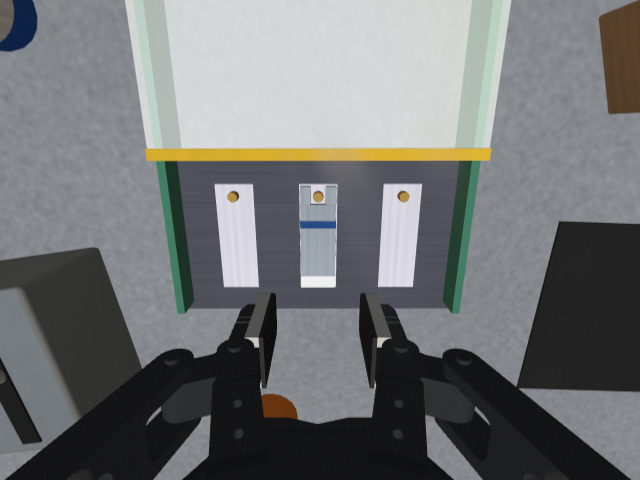

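Blade one lies flat on the middle bed with the pin in its notch. On to the second.

move_arm(increments=[{"dp":[-0.043,-0.3,0.04],"turn":[0,0,0.137]},{"dp":[-0.043,-0.3,0.04],"turn":[0,0,0.137]},{"dp":[-0.043,-0.3,0.04],"turn":[0,0,0.137]},{"dp":[-0.043,-0.3,0.04],"turn":[0,0,0.137]},{"dp":[-0.043,-0.3,0.04],"turn":[0,0,0.137]},{"dp":[-0.043,-0.3,0.04],"turn":[0,0,0.137]},{"dp":[-0.043,-0.3,0.04],"turn":[0,0,0.137]},{"dp":[-0.043,-0.3,0.04],"turn":[0,0,0.137]}])

```text
t: 27.33
ee_pos: [541.5, -305.8, 148.5]
eef_rot: [[0.131, -0.991, -0.002], [-0.991, -0.131, -0.005], [0.004, 0.003, -1.0]]
wrist_force: [0.0, -1.8, -0.4]
grip_width: 0.451
```

move_arm(increments=[{"dp":[-0.017,-0.119,0],"turn":[0,0,0]},{"dp":[-0.017,-0.119,0],"turn":[0,0,0]},{"dp":[-0.017,-0.119,0],"turn":[0,0,0]},{"dp":[-0.017,-0.119,0],"turn":[0,0,0]},{"dp":[-0.017,-0.119,0],"turn":[0,0,0]},{"dp":[-0.017,-0.119,0],"turn":[0,0,0]}])

```text
t: 27.83
ee_pos: [527.4, -414.7, 147.6]
eef_rot: [[0.139, -0.99, -0.002], [-0.99, -0.139, 0.003], [-0.003, 0.001, -1.0]]
wrist_force: [0.3, 0.7, -0.2]
grip_width: 0.449
```

Run:
```python
from h import *
from blades import meas
s=status.state();print(s["t"],s["ee_pos"].round(1),np.degrees(np.arctan2(s["eef_rot"][1,0],s["eef_rot"][0,0])),s["qpos"].round(1))
w=cam("wrist"); save(w,"w20")
for b in meas(w,(270,130,400,275),8,90): print(b)
```

```text
27.8333 [ 527.4 -414.7  147.6] -82.00327439918371 [ 38.1  41.5  -4.1  86.4   3.3  52.4 -49. ]
(array([ 528.1, -415.4]), array([28.9, 85.4]), np.float32(8.1))
(array([ 540.4, -431.5]), array([108.6, 140.5]), np.float32(12.3))
```

View pics/w20.png

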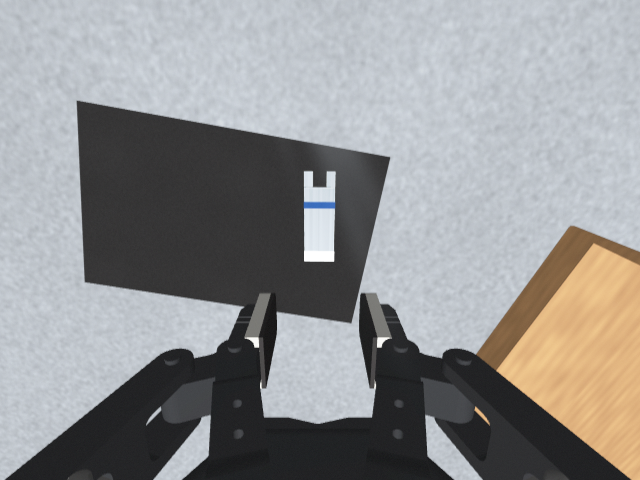

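move_arm(increments=[{"dp":[0.0005,-0.0005,-0.04],"turn":[0,0,0]},{"dp":[0.0005,-0.0005,-0.08],"turn":[0,0,0]},{"dp":[0.0005,-0.0005,-0.12],"turn":[0,0,0]},{"dp":[0.0005,-0.0005,-0.15],"turn":[0,0,0]},{"dp":[0.0005,-0.0005,-0.155],"turn":[0,0,0]},{"dp":[0.0005,-0.0005,-0.155],"turn":[0,0,0]},{"dp":[0.0005,-0.0005,-0.155],"turn":[0,0,0]},{"dp":[0.0005,-0.0005,-0.155],"turn":[0,0,0]}])

```text
t: 28.55
ee_pos: [530.5, -417.1, -3.1]
eef_rot: [[0.14, -0.99, 0.004], [-0.99, -0.14, -0.002], [0.003, -0.003, -1.0]]
wrist_force: [-0.8, 0.2, -0.3]
grip_width: 0.45
```

```bash
python3 look.py w21
```

```text
28.55 [ 530.5 -417.1   -3.1] [-0.8  0.2 -0.3]
```

View pics/w21.png

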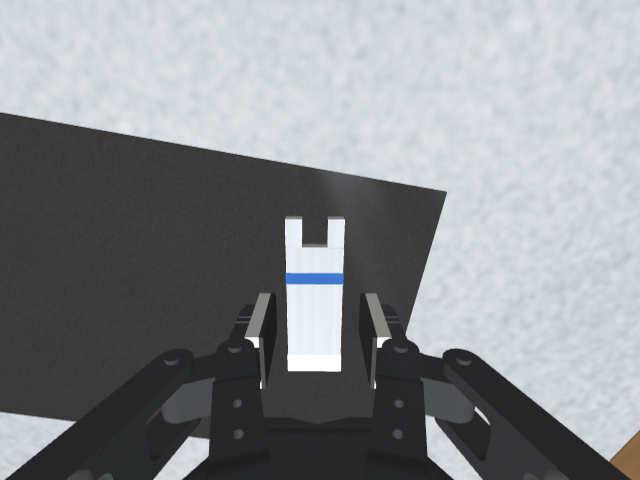

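move_arm(increments=[{"dp":[-0.001,0.001,-0.005],"turn":[0,0,0]},{"dp":[-0.001,0.001,-0.01],"turn":[0,0,0]},{"dp":[-0.001,0.001,-0.011],"turn":[0,0,0]},{"dp":[-0.001,0.001,-0.011],"turn":[0,0,0]},{"dp":[-0.001,0.001,-0.011],"turn":[0,0,0]}])

```text
t: 29.02
ee_pos: [527.3, -415.4, -16.8]
eef_rot: [[0.139, -0.99, -0.0], [-0.99, -0.139, 0.0], [-0.0, 0.0, -1.0]]
wrist_force: [-1.1, -1.1, -0.6]
grip_width: 0.448
```

Good: (527.3, -415.4). Now 4 mm further down and close.

move_arm(increments=[{"dp":[0.0008,0,-0.002],"turn":[0,0,0]},{"dp":[0.0008,0,-0.0035],"turn":[0,0,0]},{"dp":[0.0008,0,-0.0035],"turn":[0,0,0]}])

```text
t: 29.27
ee_pos: [528.1, -415.2, -20.6]
eef_rot: [[0.139, -0.99, -0.0], [-0.99, -0.139, 0.0], [-0.0, 0.0, -1.0]]
wrist_force: [0.1, 0.4, -0.0]
grip_width: 0.45
```

move_arm(increments=[{"dp":[0,0,0],"turn":[0,0,0]},{"dp":[0,0,0],"turn":[0,0,0]},{"dp":[0,0,0],"turn":[0,0,0]},{"dp":[0,0,0],"turn":[0,0,0]},{"dp":[0,0,0],"turn":[0,0,0]}], hand=15)

```text
t: 29.68
ee_pos: [528.3, -415.5, -20.1]
eef_rot: [[0.139, -0.99, 0.0], [-0.99, -0.139, -0.0], [0.0, -0.0, -1.0]]
wrist_force: [-0.2, 0.1, 0.8]
grip_width: 0.308
```

```bash
python3 look.py w22
```

```text
29.6833 [ 528.3 -415.5  -20.1] [-0.2  0.1  0.8]
```

View pics/w22.png

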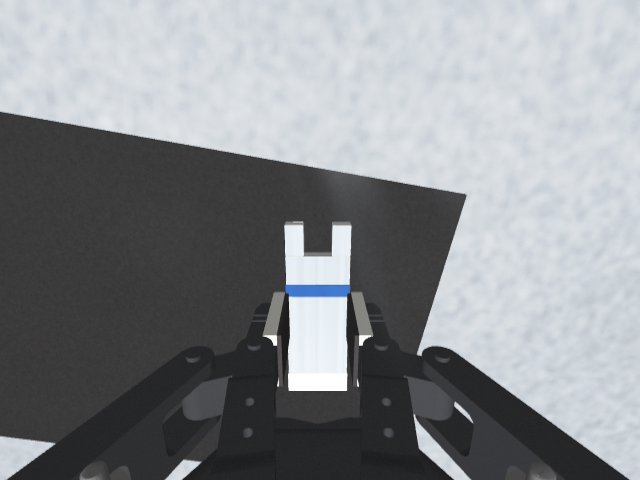

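move_arm(increments=[{"dp":[0,0,0.03],"turn":[0,0,0]},{"dp":[0,0,0.06],"turn":[0,0,0]},{"dp":[0,0,0.09],"turn":[0,0,0]},{"dp":[0,0,0.105],"turn":[0,0,0]}])

```text
t: 30.07
ee_pos: [529.6, -416.6, 88.3]
eef_rot: [[0.139, -0.99, 0.004], [-0.99, -0.139, -0.003], [0.003, -0.003, -1.0]]
wrist_force: [0.8, -0.6, 0.2]
grip_width: 0.305
```

move_arm(increments=[{"dp":[0.005,0.03,0],"turn":[0,0,-0.01]},{"dp":[0.01,0.065,0],"turn":[0,0,-0.03]},{"dp":[0.02,0.1,0],"turn":[0,0,-0.045]},{"dp":[0.025,0.135,0],"turn":[0,0,-0.06]},{"dp":[0.03,0.17,0],"turn":[0,0,-0.075]},{"dp":[0.035,0.205,0],"turn":[0,0,-0.09]},{"dp":[0.04,0.24,0],"turn":[0,0,-0.11]},{"dp":[0.05,0.275,0],"turn":[0,0,-0.135]}])

```text
t: 30.73
ee_pos: [576.8, -138.9, 84.6]
eef_rot: [[0.003, -1.0, -0.002], [-1.0, -0.003, 0.0], [-0.0, 0.002, -1.0]]
wrist_force: [0.4, -0.0, -1.8]
grip_width: 0.301
```

move_arm(increments=[{"dp":[0.005,0.03,0],"turn":[0,0,0]},{"dp":[0.01,0.06,0],"turn":[0,0,0]},{"dp":[0.01,0.0775,0],"turn":[0,0,0]},{"dp":[0.01,0.0775,0],"turn":[0,0,0]},{"dp":[0.01,0.0775,0],"turn":[0,0,0]},{"dp":[0.01,0.0775,0],"turn":[0,0,0]}])

```text
t: 31.23
ee_pos: [587.9, -64.3, 84.7]
eef_rot: [[0.004, -1.0, -0.0], [-1.0, -0.004, -0.001], [0.001, 0.0, -1.0]]
wrist_force: [-0.5, -0.8, -0.8]
grip_width: 0.308
```

```bash
python3 look.py w23
```

```text
31.2333 [587.9 -64.3  84.7] [-0.5 -0.8 -0.8]
```

View pics/w23.png

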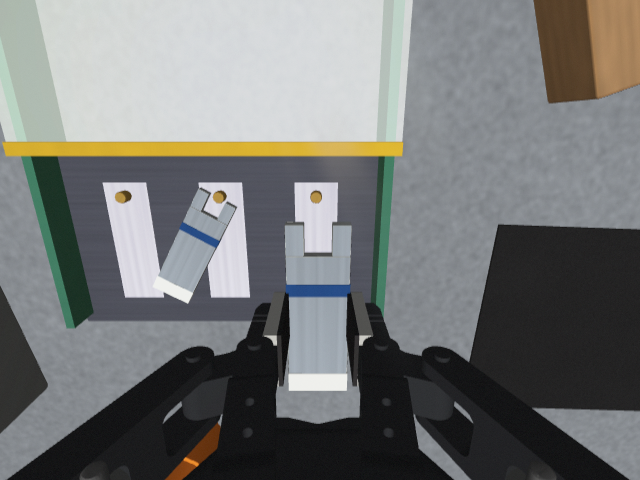

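Blade one has been knocked askew on the middle bed. I'll lay this one first, then mend that.

move_arm(increments=[{"dp":[0,0.001,-0.03],"turn":[0,0,0]},{"dp":[0,0.001,-0.06],"turn":[0,0,0]},{"dp":[0,0.001,-0.083],"turn":[0,0,0]},{"dp":[0,0.001,-0.083],"turn":[0,0,0]},{"dp":[0,0.001,-0.083],"turn":[0,0,0]},{"dp":[0,0.001,-0.083],"turn":[0,0,0]},{"dp":[0,0.001,-0.083],"turn":[0,0,0]},{"dp":[0,0.001,-0.083],"turn":[0,0,0]}])

```text
t: 31.95
ee_pos: [589.5, -62.4, 3.5]
eef_rot: [[0.004, -1.0, 0.003], [-1.0, -0.004, -0.0], [0.0, -0.003, -1.0]]
wrist_force: [0.7, -0.3, -1.4]
grip_width: 0.305
```

```bash
python3 pin.py w24
```

```text
31.95 [589.5 -62.4   3.5] [ 4.3e-03 -1.0e+00  4.0e-04] [ 0.7 -0.3 -1.4]
pin (306, [176.53, 234.11]) [623.   2.  19.]
pin (259, [319.25, 234.29]) [623.2 -63.   19. ]
```

View pics/w24.png

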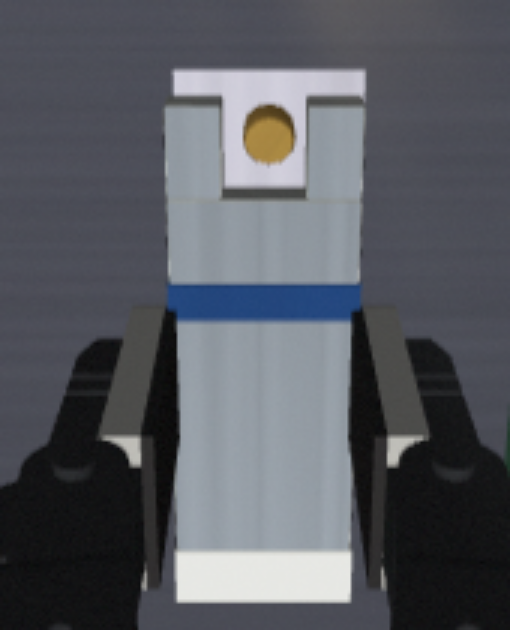

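move_arm(increments=[{"dp":[0,-0.0005,-0.002],"turn":[0,0,0]},{"dp":[0,-0.0005,-0.002],"turn":[0,0,0]},{"dp":[0,-0.0005,-0.002],"turn":[0,0,0]},{"dp":[0,-0.0005,-0.002],"turn":[0,0,0]}])

```text
t: 32.33
ee_pos: [588.2, -62.4, -0.1]
eef_rot: [[0.005, -1.0, 0.0], [-1.0, -0.005, -0.0], [0.0, -0.0, -1.0]]
wrist_force: [-0.2, 0.1, -0.7]
grip_width: 0.302
```

move_arm(increments=[{"dp":[0,-0.0005,-0.002],"turn":[0,0,-0.001]},{"dp":[0,-0.0005,-0.004],"turn":[0,0,-0.001]},{"dp":[0,-0.0005,-0.006],"turn":[0,0,-0.001]},{"dp":[0,-0.0005,-0.008],"turn":[0,0,-0.001]},{"dp":[0,-0.0005,-0.0095],"turn":[0,0,-0.001]},{"dp":[0,-0.0005,-0.0095],"turn":[0,0,-0.001]}])

```text
t: 32.83
ee_pos: [588.1, -62.9, -10.0]
eef_rot: [[0.004, -1.0, -0.0], [-1.0, -0.004, 0.0], [-0.0, 0.0, -1.0]]
wrist_force: [-0.1, 0.2, -0.3]
grip_width: 0.306
```

move_arm(increments=[{"dp":[0,0,-0.001],"turn":[0,0,0]},{"dp":[0,0,-0.001],"turn":[0,0,0]}])

```text
t: 33.0
ee_pos: [588.2, -62.9, -10.2]
eef_rot: [[0.004, -1.0, -0.0], [-1.0, -0.004, 0.0], [-0.0, 0.0, -1.0]]
wrist_force: [-1.6, 0.0, 3.9]
grip_width: 0.303
```

move_arm(increments=[{"dp":[0,0,-0.001],"turn":[0,0,0]},{"dp":[0,0,-0.001],"turn":[0,0,0]}])

```text
t: 33.17
ee_pos: [588.2, -62.9, -10.2]
eef_rot: [[0.004, -1.0, 0.0], [-1.0, -0.004, 0.0], [-0.0, -0.0, -1.0]]
wrist_force: [-2.5, -0.1, 12.3]
grip_width: 0.303
```

```bash
python3 pin.py w25
```

```text
33.1667 [588.2 -62.9 -10.2] [ 0.0036 -1.     -0.    ] [-2.5 -0.1 12.3]
pin (628, [307.12, 180.49]) [648.4 -58.6  19. ]
pin (380, [162.28, 240.99]) [623.1   1.9  19. ]
pin (322, [318.09, 241.18]) [623.3 -63.   19. ]
```

View pics/w25.png

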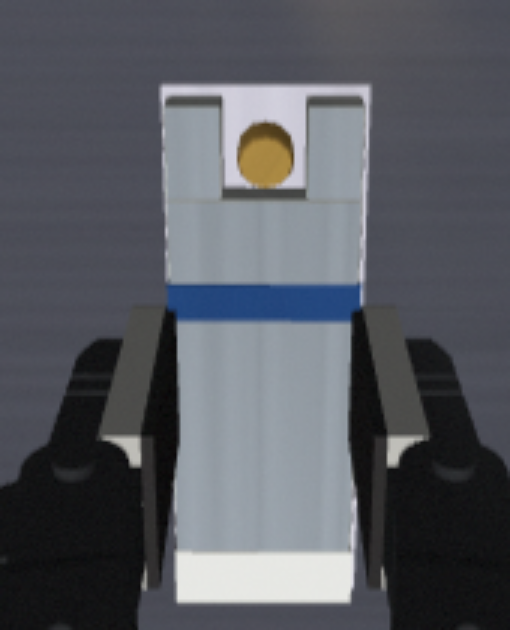

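Seated. I'll release and rise.

move_arm(increments=[{"dp":[0,0,0.002],"turn":[0,0,0]},{"dp":[0,0,0.002],"turn":[0,0,0]},{"dp":[0,0,0.002],"turn":[0,0,0]},{"dp":[0,0,0.002],"turn":[0,0,0]}], hand=45)

```text
t: 33.55
ee_pos: [588.2, -63.0, -9.8]
eef_rot: [[0.004, -1.0, -0.0], [-1.0, -0.004, -0.0], [0.0, 0.0, -1.0]]
wrist_force: [0.3, -1.1, -0.4]
grip_width: 0.45
```

move_arm(increments=[{"dp":[0,0,0.02],"turn":[0,0,0]},{"dp":[0,0,0.05],"turn":[0,0,0]},{"dp":[0,0,0.09],"turn":[0,0,0]},{"dp":[-0.01,0.035,0.12],"turn":[0,0,0]},{"dp":[-0.01,0.072,0.14],"turn":[0,0,0]},{"dp":[-0.01,0.072,0.14],"turn":[0,0,0]},{"dp":[-0.01,0.072,0.14],"turn":[0,0,0]}])

```text
t: 34.13
ee_pos: [579.4, 13.4, 132.0]
eef_rot: [[0.01, -1.0, 0.004], [-1.0, -0.01, 0.002], [-0.002, -0.004, -1.0]]
wrist_force: [0.1, -0.5, -1.2]
grip_width: 0.451
```

```bash
python3 look.py w26
```

```text
34.1333 [579.4  13.4 132. ] [ 0.1 -0.5 -1.2]
```

View pics/w26.png

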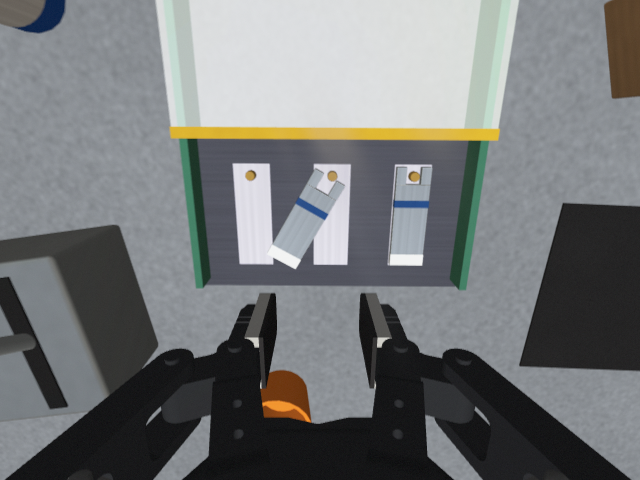

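Right blade is seated. The knocked blade's corners are near (319,169), (344,182), (268,254) and (294,269).

Run:
```python
from h import *
w=cam("wrist"); s=status.state(); print(s["ee_pos"].round(1))
cv2.imwrite("pics/w26c.png",cv2.resize(w["color"][150:290,220:370,::-1],None,fx=5,fy=4))
P=np.array([plane(w,p,18) for p in((319,169),(344.5,182),(268,254),(294,269))])
fl,fr,rl,rr=P[:,:2]; print(P[:,:2].round(1).tolist(), "c",P[:,:2].mean(0).round(1),"L",np.linalg.norm(fl-rl),np.linalg.norm(fr-rr),"W",np.linalg.norm(fl-fr),np.linalg.norm(rl-rr))
a=(fl+fr-rl-rr); print(np.degrees(np.arctan2(a[1],a[0])), plane(w,(332,175.5),19))
```

```text
[577.9   8.5 129.9]
[[626.2, 9.7], [616.1, -10.9], [553.7, 53.0], [539.9, 30.8]] c [584.   20.7] L 84.42315627496735 86.82753700865118 W 22.960679883258273 26.142660575404754
-29.771220102160797 [621.30629884  -0.70103458  19.        ]
```

View pics/w26c.png

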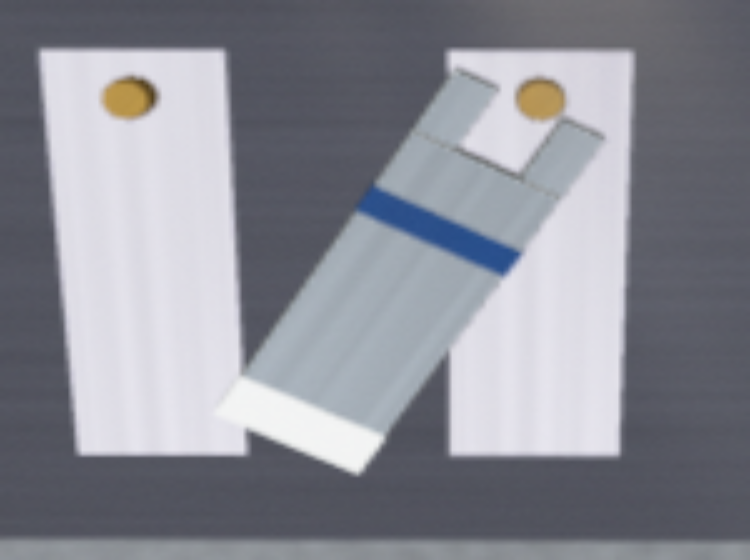

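move_arm(increments=[{"dp":[0,0,0],"turn":[0,0,0]},{"dp":[0,0,0],"turn":[0,0,0]},{"dp":[0,0,0],"turn":[0,0,0]},{"dp":[0,0,0],"turn":[0,0,0]}])

```text
t: 34.57
ee_pos: [577.8, 8.0, 129.6]
eef_rot: [[0.002, -1.0, -0.001], [-1.0, -0.002, -0.0], [0.0, 0.001, -1.0]]
wrist_force: [0.2, -0.3, -0.8]
grip_width: 0.452
```

Run:
```python
from h import *
s=status.state(); w=cam("wrist"); w2=cam("wrist");print(s["ee_pos"].round(1),status.state()["ee_pos"].round(1))
cv2.imwrite("pics/w27c.png",cv2.resize(w2["color"][150:290,220:370,::-1],None,fx=5,fy=4)); np.save("w27.npy",np.array([w2["o"]])); np.save("w27R.npy",w2["Rwc"])
```

```text
[577.8   8.  129.6] [578.    8.5 129.9]
```

View pics/w27c.png

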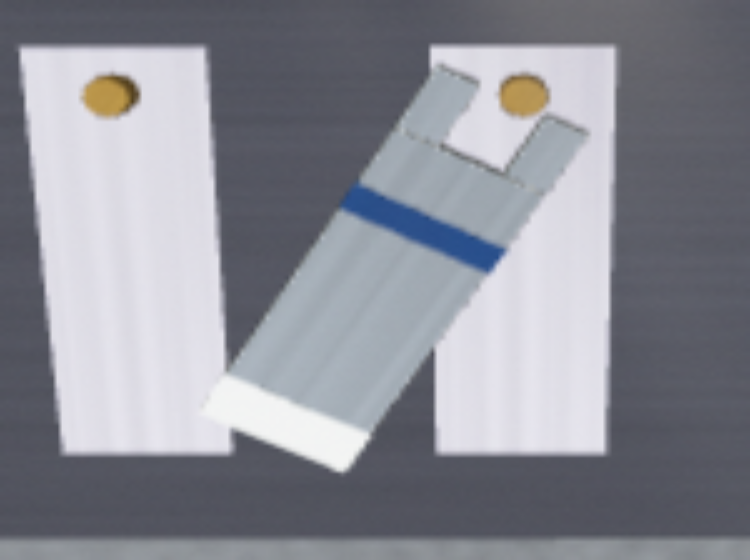

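Run:
```python
from h import *
w=dict(o=np.load("w27.npy")[0],Rwc=np.load("w27R.npy"),K=np.array([[345.13955,0,317.52749],[0,345.13955,240.11133],[0,0,1]]))
f=lambda p,z:plane(w,(p[0]/5+220-.4,p[1]/4+150-.4),z)[:2]
fl,fr,rl,rr=[f(p,18) for p in((437,66),(588,133),(203,408),(346,472))]
n=np.linalg.norm;print(fl,fr,rl,rr,"c",(fl+fr+rl+rr)/4,"L",n(fl-rl),n(fr-rr),"W",n(fl-fr),n(rl-rr))
a=fl+fr-rl-rr; print(np.degrees(np.arctan2(a[1],a[0])),"pin",f((524,95),20))
```

```text
[627.86060803  16.7691974 ] [614.71198424  -7.35153883] [555.73773672  57.32656466] [540.9591333   33.19981964] c [584.81736557  24.98601072] L 82.74423607958244 84.16588201429657 W 27.471735005689066 28.293231428310296
-29.074606658901796 pin [622.49537413   3.0200929 ]
```

move_arm(increments=[{"dp":[0.007,0.017,-0.01],"turn":[0,0,-0.12]},{"dp":[0.007,0.017,-0.03],"turn":[0,0,-0.24]},{"dp":[0.007,0.017,-0.05],"turn":[0,0,-0.36]},{"dp":[0.007,0.017,-0.07],"turn":[0,0,-0.48]},{"dp":[0.007,0.017,-0.09],"turn":[0,0,-0.51]},{"dp":[0.007,0.017,-0.11],"turn":[0,0,-0.51]},{"dp":[0.007,0.017,-0.11],"turn":[0,0,-0.51]},{"dp":[0.007,0.017,-0.11],"turn":[0,0,-0.51]}])

```text
t: 35.33
ee_pos: [584.3, 26.0, 19.5]
eef_rot: [[-0.485, -0.875, -0.002], [-0.875, 0.485, -0.0], [0.001, 0.002, -1.0]]
wrist_force: [0.3, -0.6, 0.2]
grip_width: 0.45
```

move_arm(increments=[{"dp":[0,0,0],"turn":[0,0,0]},{"dp":[0,0,0],"turn":[0,0,0]},{"dp":[0,0,0],"turn":[0,0,0]}])

```text
t: 35.58
ee_pos: [586.3, 26.1, 21.7]
eef_rot: [[-0.485, -0.875, 0.002], [-0.875, 0.485, 0.0], [-0.001, -0.002, -1.0]]
wrist_force: [0.0, -0.4, 0.1]
grip_width: 0.449
```

```bash
python3 look.py w28
```

```text
35.5833 [586.3  26.1  21.7] [ 0.  -0.4  0.1]
```

View pics/w28.png

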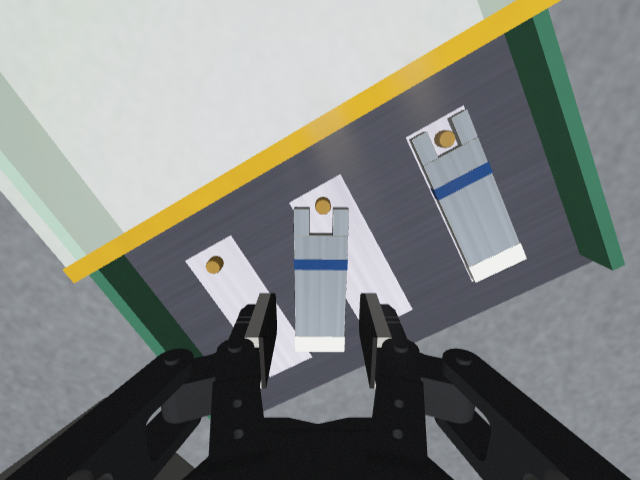

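move_arm(increments=[{"dp":[-0.001,-0.001,-0.01],"turn":[0,0,0]},{"dp":[-0.001,-0.001,-0.02],"turn":[0,0,0]},{"dp":[-0.001,-0.001,-0.028],"turn":[0,0,0]},{"dp":[-0.001,-0.001,-0.028],"turn":[0,0,0]},{"dp":[-0.001,-0.001,-0.028],"turn":[0,0,0]},{"dp":[-0.001,-0.001,-0.028],"turn":[0,0,0]}])

```text
t: 36.13
ee_pos: [584.1, 25.0, -8.0]
eef_rot: [[-0.485, -0.875, -0.0], [-0.875, 0.485, -0.0], [0.0, 0.0, -1.0]]
wrist_force: [0.8, 0.1, -0.1]
grip_width: 0.447
```

move_arm(increments=[{"dp":[0,0,-0.002],"turn":[0,0,0]},{"dp":[0,0,-0.002],"turn":[0,0,0]},{"dp":[0,0,-0.002],"turn":[0,0,0]}])

```text
t: 36.38
ee_pos: [584.3, 25.1, -9.5]
eef_rot: [[-0.485, -0.875, 0.0], [-0.875, 0.485, 0.0], [-0.0, -0.0, -1.0]]
wrist_force: [0.2, 0.5, 0.7]
grip_width: 0.45
```

move_arm(increments=[{"dp":[0.0005,0,-0.0005],"turn":[0,0,0]},{"dp":[0.0005,0,-0.0005],"turn":[0,0,0]},{"dp":[0.0005,0,-0.0005],"turn":[0,0,0]},{"dp":[0.0005,0,-0.0005],"turn":[0,0,0]},{"dp":[0.0005,0,-0.0005],"turn":[0,0,0]}], hand=15)

```text
t: 36.8
ee_pos: [584.9, 25.1, -9.6]
eef_rot: [[-0.485, -0.875, 0.0], [-0.875, 0.485, 0.0], [-0.0, -0.0, -1.0]]
wrist_force: [-1.1, 0.5, 5.1]
grip_width: 0.301
```

move_arm(increments=[{"dp":[-0.005,0,0.015],"turn":[0,0,0]},{"dp":[-0.005,0,0.03],"turn":[0,0,0]},{"dp":[0,-0.01,0.06],"turn":[0,0,0.1]},{"dp":[0.003,-0.022,0.06],"turn":[0,0,0.2]},{"dp":[0.003,-0.022,0.06],"turn":[0,0,0.3]},{"dp":[0.003,-0.022,0.06],"turn":[0,0,0.4]},{"dp":[0.003,-0.022,0.06],"turn":[0,0,0.5]},{"dp":[0.003,-0.022,0.06],"turn":[0,0,0.512]}])

```text
t: 37.47
ee_pos: [587.6, 2.9, 49.6]
eef_rot: [[0.008, -1.0, -0.0], [-1.0, -0.008, 0.0], [-0.0, 0.0, -1.0]]
wrist_force: [-0.4, 0.5, -0.7]
grip_width: 0.301
```

move_arm(increments=[{"dp":[0,0,0],"turn":[0,0,0]},{"dp":[0,0,0],"turn":[0,0,0]},{"dp":[0,0,0],"turn":[0,0,0]}])

```text
t: 37.72
ee_pos: [587.6, 3.1, 49.6]
eef_rot: [[0.004, -1.0, -0.0], [-1.0, -0.004, -0.0], [0.0, 0.0, -1.0]]
wrist_force: [0.7, 0.0, -0.4]
grip_width: 0.303
```

```bash
python3 look.py w29;python3 pin.py w29c
```

```text
37.7167 [587.6   3.1  49.6] [ 0.7  0.  -0.4]
37.7667 [587.6   3.2  49.7] [ 4.7e-03 -1.0e+00  2.0e-04] [ 0.9 -0.1 -0.9]
pin (174, [430.53, 208.13]) [623.  -62.2  19. ]
pin (170, [205.57, 207.94]) [622.5  68.4  19. ]
pin (151, [318.08, 208.13]) [622.7   3.1  19. ]
```

View pics/w29.png

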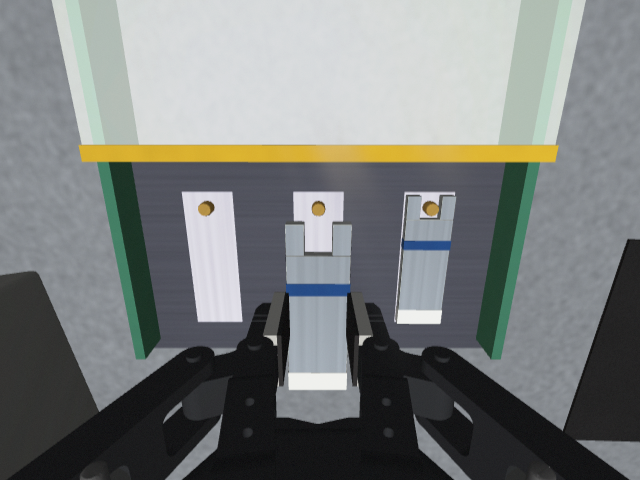

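move_arm(increments=[{"dp":[0,0,-0.02],"turn":[0,0,0]},{"dp":[0,0,-0.035],"turn":[0,0,0]},{"dp":[0,0,-0.048],"turn":[0,0,0]},{"dp":[0,0,-0.048],"turn":[0,0,0]},{"dp":[0,0,-0.048],"turn":[0,0,0]},{"dp":[0,0,-0.048],"turn":[0,0,0]},{"dp":[0,0,-0.048],"turn":[0,0,0]}])

```text
t: 38.4
ee_pos: [588.5, 3.1, 2.6]
eef_rot: [[0.006, -1.0, 0.002], [-1.0, -0.006, -0.0], [0.0, -0.002, -1.0]]
wrist_force: [-0.5, 0.3, -1.0]
grip_width: 0.302
```

```bash
python3 pin.py w30
```

```text
38.4 [588.5   3.1   2.6] [ 0.0056 -1.      0.    ] [-0.5  0.3 -1. ]
pin (318, [462.07, 233.49]) [623.2 -62.   19. ]
pin (312, [174.46, 232.86]) [622.8  68.   19. ]
pin (262, [318.11, 233.33]) [622.9   3.1  19. ]
```

View pics/w30.png

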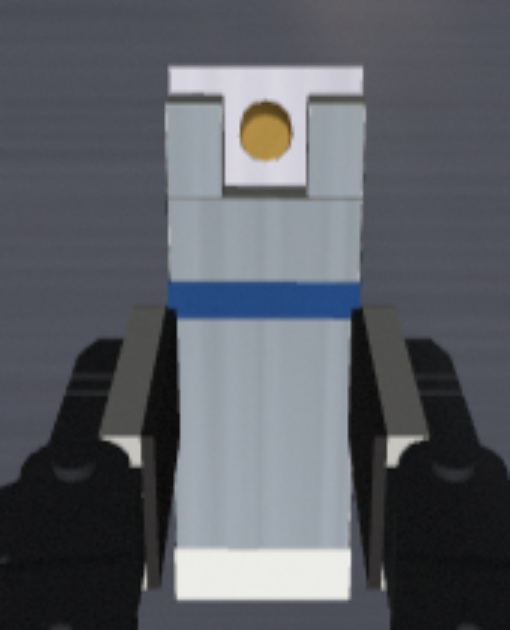

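move_arm(increments=[{"dp":[0,0,-0.002],"turn":[0,0,0]},{"dp":[0,0,-0.004],"turn":[0,0,0]},{"dp":[0,0,-0.006],"turn":[0,0,0]},{"dp":[0,0,-0.008],"turn":[0,0,0]},{"dp":[0,0,-0.01],"turn":[0,0,0]},{"dp":[0,0,-0.01],"turn":[0,0,0]},{"dp":[0,0,-0.01],"turn":[0,0,0]}])

```text
t: 39.03
ee_pos: [587.5, 3.1, -8.4]
eef_rot: [[0.006, -1.0, -0.0], [-1.0, -0.006, -0.0], [0.0, 0.0, -1.0]]
wrist_force: [-0.8, -0.4, -1.2]
grip_width: 0.307
```

move_arm(increments=[{"dp":[0,0,-0.001],"turn":[0,0,0]},{"dp":[0,0,-0.001],"turn":[0,0,0]}])

```text
t: 39.2
ee_pos: [587.6, 3.0, -9.3]
eef_rot: [[0.006, -1.0, -0.0], [-1.0, -0.006, -0.0], [0.0, 0.0, -1.0]]
wrist_force: [0.0, -0.3, -0.4]
grip_width: 0.301
```

move_arm(increments=[{"dp":[0,0,-0.001],"turn":[0,0,0]},{"dp":[0,0,-0.001],"turn":[0,0,0]}])

```text
t: 39.37
ee_pos: [587.8, 3.1, -9.6]
eef_rot: [[0.006, -1.0, 0.0], [-1.0, -0.006, 0.0], [-0.0, -0.0, -1.0]]
wrist_force: [-1.1, 0.0, 2.5]
grip_width: 0.302
```

Contact. I'll press slightly, then release.

move_arm(increments=[{"dp":[0,0,-0.001],"turn":[0,0,0]},{"dp":[0,0,-0.001],"turn":[0,0,0]}])

```text
t: 39.53
ee_pos: [587.8, 3.1, -9.7]
eef_rot: [[0.006, -1.0, 0.0], [-1.0, -0.006, 0.0], [-0.0, -0.0, -1.0]]
wrist_force: [-3.8, 0.7, 11.6]
grip_width: 0.305
```

move_arm(increments=[{"dp":[0,0,0.001],"turn":[0,0,0]},{"dp":[0,0,0.001],"turn":[0,0,0]},{"dp":[0,0,0.001],"turn":[0,0,0]},{"dp":[0,0,0.001],"turn":[0,0,0]}], hand=45)

```text
t: 39.87
ee_pos: [587.7, 3.1, -10.4]
eef_rot: [[0.006, -1.0, -0.0], [-1.0, -0.006, -0.0], [0.0, 0.0, -1.0]]
wrist_force: [-1.0, -0.4, -0.2]
grip_width: 0.447
```

move_arm(increments=[{"dp":[0,0,0.02],"turn":[0,0,0]},{"dp":[0,0,0.05],"turn":[0,0,0]},{"dp":[0,0,0.09],"turn":[0,0,0]},{"dp":[0,0,0.13],"turn":[0,0,0]},{"dp":[0,0,0.17],"turn":[0,0,0]},{"dp":[0,0,0.21],"turn":[0,0,0]},{"dp":[0,0,0.22],"turn":[0,0,0]},{"dp":[0,0,0.22],"turn":[0,0,0]}])

```text
t: 40.53
ee_pos: [590.3, 3.1, 213.7]
eef_rot: [[0.006, -1.0, 0.008], [-1.0, -0.006, 0.0], [-0.0, -0.008, -1.0]]
wrist_force: [-0.2, 0.4, 0.5]
grip_width: 0.452
```

```bash
python3 look.py w31; python3 -c "
from h import *
save(cam('top'),'top2')"
```

```text
40.5333 [590.3   3.1 213.7] [-0.2  0.4  0.5]
```

View pics/w31.png

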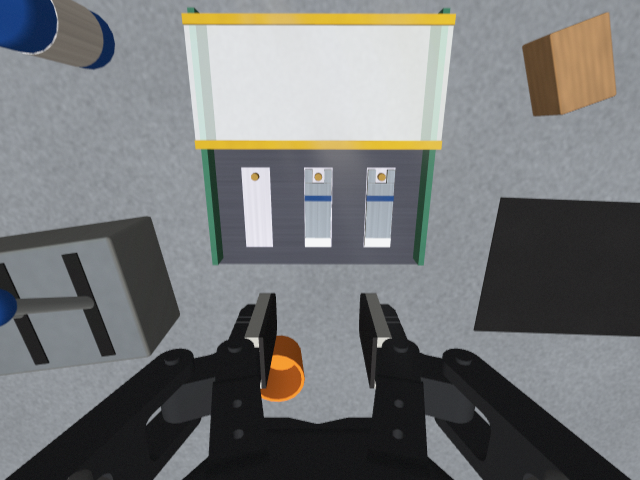

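View pics/top2.png

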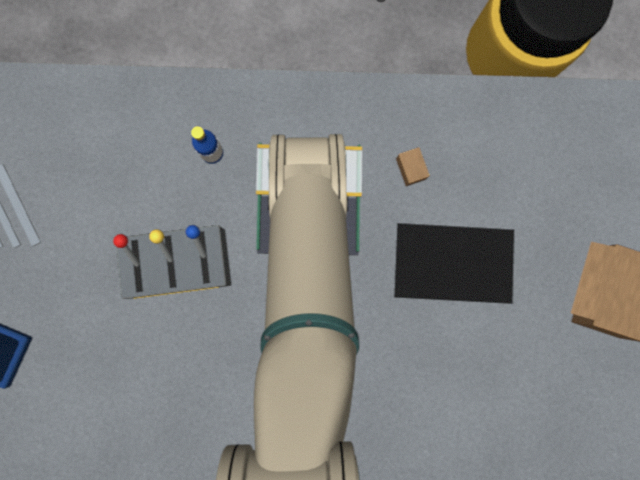

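Both blades are seated and the mat is empty. Now I'll close in reverse order: yellow, red, blue.

move_arm(increments=[{"dp":[0,0.035,0.015],"turn":[0,0,0.12]},{"dp":[0,0.07,0.015],"turn":[0,0,0.24]},{"dp":[-0.01,0.11,0.015],"turn":[0,0,0.36]},{"dp":[-0.02,0.145,0.015],"turn":[0,0,0.48]},{"dp":[-0.03,0.18,0.015],"turn":[0,0,0.6]},{"dp":[-0.035,0.21,0.015],"turn":[0,0,0.72]},{"dp":[-0.04,0.245,0.015],"turn":[0,0,0.84]},{"dp":[-0.044,0.28,0.015],"turn":[0,0,0.96]}])

```text
t: 41.3
ee_pos: [541.8, 283.7, 222.1]
eef_rot: [[0.826, -0.564, -0.004], [-0.564, -0.826, -0.002], [-0.002, 0.004, -1.0]]
wrist_force: [0.3, 0.3, -0.5]
grip_width: 0.452
```

move_arm(increments=[{"dp":[0,0.005,0],"turn":[0,0,0.12]},{"dp":[0,0.01,0],"turn":[0,0,0.24]},{"dp":[0,0.014,0],"turn":[0,0,0.36]},{"dp":[0,0.014,0],"turn":[0,0,0.48]},{"dp":[0,0.014,0],"turn":[0,0,0.6]},{"dp":[0,0.014,0],"turn":[0,0,0.72]},{"dp":[0,0.014,0],"turn":[0,0,0.754]},{"dp":[0,0.014,0],"turn":[0,0,0.754]}])

```text
t: 41.97
ee_pos: [542.4, 296.4, 221.9]
eef_rot: [[0.989, 0.15, -0.005], [0.15, -0.989, -0.002], [-0.005, 0.001, -1.0]]
wrist_force: [-0.5, 0.7, 0.2]
grip_width: 0.45
```

move_arm(increments=[{"dp":[0,0,0],"turn":[0,0,0]},{"dp":[0,0,0],"turn":[0,0,0]}])

```text
t: 42.13
ee_pos: [543.1, 296.7, 223.4]
eef_rot: [[0.989, 0.147, -0.002], [0.147, -0.989, -0.001], [-0.002, 0.001, -1.0]]
wrist_force: [0.2, 0.5, -0.8]
grip_width: 0.445
```

```bash
python3 kw.py w32
```

```text
42.1833 [543.2 296.9 223.8] [ 0.4 -0.1 -0.1]
red (315, 143, 23) x 43.2 z 163.5 rad 98.0 ang 0.904
yellow (315, 251, 20) x 43.4 z 169.0 rad 104.0 ang 0.882
yellow (565, 367, 22) x 132.6 z 287.1 rad 250.0 ang 1.009
blue (525, 328, 42) x 207.5 z 153.0 rad 222.0 ang 1.661
blue (316, 340, 19) x 43.4 z 169.6 rad 104.0 ang 0.881
```

View pics/w32.png

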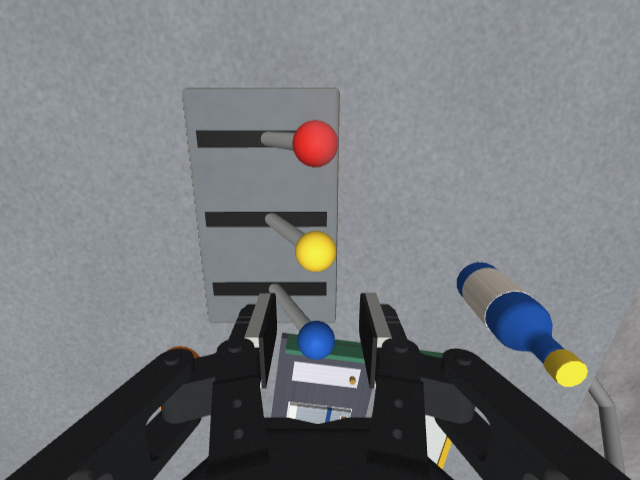

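move_arm(increments=[{"dp":[-0.001,0,-0.03],"turn":[0,0,0]},{"dp":[-0.001,0,-0.06],"turn":[0,0,0]},{"dp":[-0.001,0,-0.087],"turn":[0,0,0]},{"dp":[-0.001,0,-0.087],"turn":[0,0,0]},{"dp":[-0.001,0,-0.087],"turn":[0,0,0]}])

```text
t: 42.6
ee_pos: [541.8, 296.6, 136.8]
eef_rot: [[0.989, 0.148, -0.003], [0.148, -0.989, -0.002], [-0.003, 0.001, -1.0]]
wrist_force: [0.4, 0.2, 0.0]
grip_width: 0.452
```

move_arm(increments=[{"dp":[-0.005,-0.0007,0],"turn":[0,0,0]},{"dp":[-0.01,-0.0015,0],"turn":[0,0,0]},{"dp":[-0.015,-0.0022,0],"turn":[0,0,0]},{"dp":[-0.015,-0.0022,0],"turn":[0,0,0]}])

```text
t: 42.93
ee_pos: [529.0, 296.0, 140.4]
eef_rot: [[0.989, 0.149, 0.005], [0.149, -0.989, 0.003], [0.005, -0.002, -1.0]]
wrist_force: [2.8, 0.3, 2.6]
grip_width: 0.451
```

move_arm(increments=[{"dp":[-0.004,-0.0006,0],"turn":[0,0,0]},{"dp":[-0.008,-0.0012,0],"turn":[0,0,0]},{"dp":[-0.008,-0.0012,0],"turn":[0,0,0]}])

```text
t: 43.18
ee_pos: [519.1, 293.9, 138.6]
eef_rot: [[0.989, 0.149, 0.0], [0.149, -0.989, 0.0], [0.0, -0.0, -1.0]]
wrist_force: [2.9, 0.4, 1.5]
grip_width: 0.446
```

move_arm(increments=[{"dp":[-0.008,-0.0012,-0.001],"turn":[0,0,0]},{"dp":[-0.016,-0.0024,-0.002],"turn":[0,0,0]},{"dp":[-0.024,-0.0036,-0.003],"turn":[0,0,0]},{"dp":[-0.032,-0.0048,-0.003],"turn":[0,0,0]},{"dp":[-0.04,-0.006,-0.003],"turn":[0,0,0]},{"dp":[-0.048,-0.0072,-0.003],"turn":[0,0,0]},{"dp":[-0.056,-0.0084,-0.003],"turn":[0,0,0]},{"dp":[-0.06,-0.009,-0.003],"turn":[0,0,0]}])

```text
t: 43.85
ee_pos: [457.7, 284.0, 134.3]
eef_rot: [[0.989, 0.149, -0.002], [0.149, -0.989, -0.001], [-0.002, 0.001, -1.0]]
wrist_force: [2.9, 1.0, -3.6]
grip_width: 0.448
```

move_arm(increments=[{"dp":[-0.003,-0.0005,0],"turn":[0,0,0]},{"dp":[-0.006,-0.001,0],"turn":[0,0,0]},{"dp":[-0.006,-0.001,0],"turn":[0,0,0]}])

```text
t: 44.1
ee_pos: [453.0, 283.4, 134.7]
eef_rot: [[0.989, 0.149, -0.001], [0.149, -0.989, -0.001], [-0.001, 0.001, -1.0]]
wrist_force: [1.3, 0.5, -0.6]
grip_width: 0.449
```

move_arm(increments=[{"dp":[-0.002,-0.0003,0],"turn":[0,0,0]},{"dp":[-0.002,-0.0003,0],"turn":[0,0,0]}])

```text
t: 44.27
ee_pos: [451.6, 283.2, 134.7]
eef_rot: [[0.989, 0.148, -0.0], [0.148, -0.989, -0.0], [-0.0, 0.0, -1.0]]
wrist_force: [2.2, -0.4, -1.1]
grip_width: 0.451
```

move_arm(increments=[{"dp":[-0.002,-0.0003,0],"turn":[0,0,0]},{"dp":[-0.002,-0.0003,0],"turn":[0,0,0]}])

```text
t: 44.43
ee_pos: [449.6, 283.0, 134.8]
eef_rot: [[0.989, 0.148, -0.0], [0.148, -0.989, -0.0], [-0.0, 0.0, -1.0]]
wrist_force: [2.9, 1.2, -2.6]
grip_width: 0.451
```

move_arm(increments=[{"dp":[-0.002,-0.0003,0],"turn":[0,0,0]},{"dp":[-0.002,-0.0003,0],"turn":[0,0,0]}])

```text
t: 44.6
ee_pos: [447.5, 282.7, 134.8]
eef_rot: [[0.989, 0.148, -0.0], [0.148, -0.989, -0.0], [-0.0, 0.0, -1.0]]
wrist_force: [3.3, -0.4, -1.8]
grip_width: 0.447
```

move_arm(increments=[{"dp":[-0.002,-0.0003,0],"turn":[0,0,0]},{"dp":[-0.002,-0.0003,0],"turn":[0,0,0]}])

```text
t: 44.77
ee_pos: [445.7, 282.5, 134.9]
eef_rot: [[0.989, 0.149, 0.0], [0.149, -0.989, 0.0], [0.0, -0.0, -1.0]]
wrist_force: [3.8, 0.2, -2.1]
grip_width: 0.45
```

```bash
python3 kw.py w33
```

```text
44.8167 [445.6 282.5 134.9] [ 4.2  0.6 -2.3]
red (582, 155, 48) x 52.4 z 158.4 rad 98.0 ang 1.011
yellow (325, 320, 39) x -50.0 z 167.3 rad 105.0 ang -0.046
blue (616, 319, 28) x 192.3 z 50.9 rad 194.0 ang 2.146
```

move_arm(increments=[{"dp":[-0.002,-0.0003,0],"turn":[0,0,0]},{"dp":[-0.002,-0.0003,0],"turn":[0,0,0]}])

```text
t: 44.98
ee_pos: [445.5, 282.5, 135.0]
eef_rot: [[0.989, 0.148, 0.003], [0.148, -0.989, 0.002], [0.003, -0.001, -1.0]]
wrist_force: [6.9, 0.6, -4.7]
grip_width: 0.448
```

move_arm(increments=[{"dp":[-0.001,-0.0002,0],"turn":[0,0,0]},{"dp":[-0.001,-0.0002,0],"turn":[0,0,0]}])

```text
t: 45.15
ee_pos: [445.5, 282.6, 135.1]
eef_rot: [[0.989, 0.148, 0.005], [0.148, -0.989, 0.002], [0.005, -0.002, -1.0]]
wrist_force: [9.7, 0.3, -7.6]
grip_width: 0.449
```

move_arm(increments=[{"dp":[0.004,0,0.035],"turn":[0,0,0]},{"dp":[0.004,0,0.07],"turn":[0,0,0]},{"dp":[0.03,0.025,0.07],"turn":[0,0,0]},{"dp":[0.055,0.05,0.07],"turn":[0,0,0]},{"dp":[0.08,0.08,0.07],"turn":[0,0,0]},{"dp":[0.089,0.0845,0.07],"turn":[0,0,0]},{"dp":[0.089,0.0845,0.07],"turn":[0,0,0]},{"dp":[0.089,0.0845,0.07],"turn":[0,0,0]}])

```text
t: 45.82
ee_pos: [530.0, 366.2, 203.9]
eef_rot: [[0.989, 0.149, -0.003], [0.149, -0.989, -0.002], [-0.003, 0.001, -1.0]]
wrist_force: [-0.0, -0.3, 0.3]
grip_width: 0.45
```

```bash
python3 kw.py w34
```

```text
45.8667 [529.9 365.6 204.2] [-0.2 -0.1 -1.1]
red (319, 263, 22) x 43.2 z 169.5 rad 104.0 ang 0.879
yellow (187, 352, 20) x -49.3 z 164.8 rad 102.0 ang -0.052
blue (524, 392, 34) x 222.3 z 124.4 rad 228.0 ang 1.802
blue (478, 338, 21) x 217.0 z 44.1 rad 219.0 ang 2.162
```

View pics/w34.png

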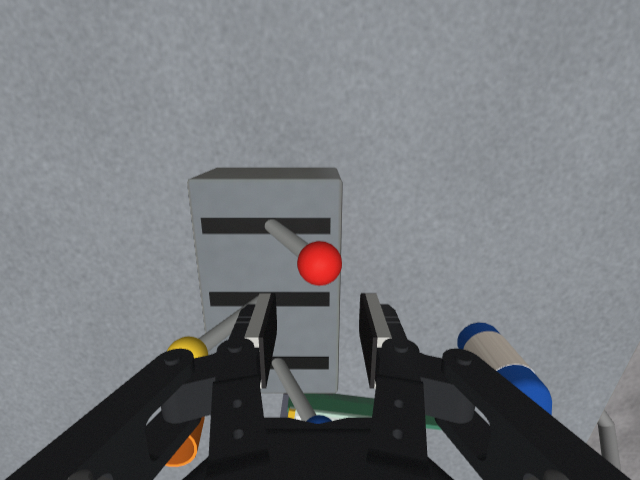

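move_arm(increments=[{"dp":[0.001,0.0005,-0.03],"turn":[0,0,0]},{"dp":[0.001,0.0005,-0.068],"turn":[0,0,0]},{"dp":[0.001,0.0005,-0.068],"turn":[0,0,0]},{"dp":[0.001,0.0005,-0.068],"turn":[0,0,0]}])

```text
t: 46.2
ee_pos: [530.5, 364.9, 135.6]
eef_rot: [[0.989, 0.148, -0.005], [0.148, -0.989, -0.004], [-0.005, 0.003, -1.0]]
wrist_force: [0.2, 0.5, 1.1]
grip_width: 0.455
```

move_arm(increments=[{"dp":[-0.004,-0.0006,0],"turn":[0,0,0]},{"dp":[-0.008,-0.0012,0],"turn":[0,0,0]},{"dp":[-0.011,-0.0016,0],"turn":[0,0,0]},{"dp":[-0.011,-0.0016,0],"turn":[0,0,0]}])

```text
t: 46.53
ee_pos: [523.9, 366.4, 139.8]
eef_rot: [[0.989, 0.148, 0.006], [0.148, -0.989, 0.003], [0.007, -0.002, -1.0]]
wrist_force: [4.1, 0.2, 3.1]
grip_width: 0.448
```

move_arm(increments=[{"dp":[-0.004,-0.0006,0],"turn":[0,0,0]},{"dp":[-0.004,-0.0006,0],"turn":[0,0,0]}])

```text
t: 46.7
ee_pos: [520.2, 366.0, 139.3]
eef_rot: [[0.989, 0.148, 0.006], [0.148, -0.989, 0.004], [0.007, -0.003, -1.0]]
wrist_force: [4.3, 0.4, 4.0]
grip_width: 0.448
```

move_arm(increments=[{"dp":[-0.003,-0.0005,0],"turn":[0,0,0]},{"dp":[-0.003,-0.0005,0],"turn":[0,0,0]}])

```text
t: 46.87
ee_pos: [516.9, 365.5, 139.0]
eef_rot: [[0.989, 0.148, 0.005], [0.148, -0.989, 0.003], [0.006, -0.002, -1.0]]
wrist_force: [6.1, 1.1, 4.0]
grip_width: 0.448
```

move_arm(increments=[{"dp":[-0.003,-0.0005,0],"turn":[0,0,0]},{"dp":[-0.003,-0.0005,0],"turn":[0,0,0]}])

```text
t: 47.03
ee_pos: [513.3, 364.7, 138.5]
eef_rot: [[0.989, 0.148, 0.004], [0.148, -0.989, 0.002], [0.004, -0.002, -1.0]]
wrist_force: [5.1, 1.3, 3.5]
grip_width: 0.449
```

move_arm(increments=[{"dp":[-0.003,-0.0005,0],"turn":[0,0,0]},{"dp":[-0.005,-0.0008,0],"turn":[0,0,0]},{"dp":[-0.005,-0.0008,0],"turn":[0,0,0]}])

```text
t: 47.28
ee_pos: [506.9, 363.3, 137.5]
eef_rot: [[0.989, 0.149, 0.001], [0.149, -0.989, 0.001], [0.001, -0.001, -1.0]]
wrist_force: [3.2, 1.2, 3.7]
grip_width: 0.45
```

move_arm(increments=[{"dp":[-0.008,-0.0012,-0.001],"turn":[0,0,0]},{"dp":[-0.016,-0.0024,-0.002],"turn":[0,0,0]},{"dp":[-0.024,-0.0036,-0.003],"turn":[0,0,0]},{"dp":[-0.032,-0.0048,-0.003],"turn":[0,0,0]},{"dp":[-0.04,-0.006,-0.003],"turn":[0,0,0]},{"dp":[-0.048,-0.0072,-0.003],"turn":[0,0,0]},{"dp":[-0.056,-0.0084,-0.003],"turn":[0,0,0]},{"dp":[-0.06,-0.009,-0.003],"turn":[0,0,0]}])

```text
t: 47.95
ee_pos: [444.5, 353.1, 133.1]
eef_rot: [[0.989, 0.149, -0.002], [0.149, -0.989, -0.002], [-0.002, 0.001, -1.0]]
wrist_force: [3.2, 0.5, -4.0]
grip_width: 0.447
```

move_arm(increments=[{"dp":[-0.003,-0.0005,0],"turn":[0,0,0]},{"dp":[-0.005,-0.0008,0],"turn":[0,0,0]},{"dp":[-0.005,-0.0008,0],"turn":[0,0,0]}])

```text
t: 48.2
ee_pos: [441.1, 352.8, 133.6]
eef_rot: [[0.989, 0.148, -0.001], [0.148, -0.989, -0.001], [-0.001, 0.001, -1.0]]
wrist_force: [1.0, -0.4, -0.8]
grip_width: 0.453
```

move_arm(increments=[{"dp":[-0.002,-0.0003,0],"turn":[0,0,0]},{"dp":[-0.0035,-0.0005,0],"turn":[0,0,0]},{"dp":[-0.0035,-0.0005,0],"turn":[0,0,0]}])

```text
t: 48.45
ee_pos: [438.1, 352.5, 133.7]
eef_rot: [[0.989, 0.148, -0.0], [0.148, -0.989, -0.0], [-0.0, 0.0, -1.0]]
wrist_force: [2.8, -0.1, -1.9]
grip_width: 0.446
```

move_arm(increments=[{"dp":[-0.002,-0.0003,0],"turn":[0,0,0]},{"dp":[-0.002,-0.0003,0],"turn":[0,0,0]}])

```text
t: 48.62
ee_pos: [436.0, 352.3, 133.8]
eef_rot: [[0.989, 0.148, -0.0], [0.148, -0.989, -0.0], [-0.0, 0.0, -1.0]]
wrist_force: [3.6, 0.4, -2.3]
grip_width: 0.451
```

move_arm(increments=[{"dp":[-0.002,-0.0003,0],"turn":[0,0,0]},{"dp":[-0.002,-0.0003,0],"turn":[0,0,0]}])

```text
t: 48.78
ee_pos: [435.0, 352.2, 133.9]
eef_rot: [[0.989, 0.148, 0.002], [0.148, -0.989, 0.001], [0.002, -0.001, -1.0]]
wrist_force: [5.4, 0.3, -3.4]
grip_width: 0.449
```

move_arm(increments=[{"dp":[-0.002,-0.0003,0],"turn":[0,0,0]},{"dp":[-0.002,-0.0003,0],"turn":[0,0,0]}])

```text
t: 48.95
ee_pos: [435.0, 352.3, 134.1]
eef_rot: [[0.989, 0.148, 0.005], [0.148, -0.989, 0.002], [0.005, -0.002, -1.0]]
wrist_force: [9.1, 1.2, -6.6]
grip_width: 0.447
```

```bash
python3 kw.py w35
```

```text
49.0 [435.  352.2 134.1] [ 8.6  1.2 -5.7]
red (331, 325, 33) x -47.7 z 170.0 rad 106.0 ang -0.016
yellow (326, 420, 12) x -49.1 z 152.8 rad 92.0 ang -0.113
blue (599, 378, 28) x 207.2 z 37.9 rad 210.0 ang 2.198
```

move_arm(increments=[{"dp":[0.004,0,0.035],"turn":[0,0,0]},{"dp":[0.004,0,0.071],"turn":[0,0,0]},{"dp":[0.03,-0.025,0.071],"turn":[0,0,0]},{"dp":[0.055,-0.055,0.071],"turn":[0,0,0]},{"dp":[0.08,-0.085,0.071],"turn":[0,0,0]},{"dp":[0.105,-0.11,0.071],"turn":[0,0,0]},{"dp":[0.1185,-0.124,0.071],"turn":[0,0,0]},{"dp":[0.1185,-0.124,0.071],"turn":[0,0,0]}])

```text
t: 49.67
ee_pos: [553.3, 222.2, 204.3]
eef_rot: [[0.99, 0.14, -0.0], [0.14, -0.99, -0.003], [-0.001, 0.003, -1.0]]
wrist_force: [-0.6, -0.8, -0.4]
grip_width: 0.45
```

move_arm(increments=[{"dp":[0,0,0],"turn":[0,0,0]},{"dp":[0,0,0],"turn":[0,0,0]}])

```text
t: 49.83
ee_pos: [548.9, 229.2, 204.8]
eef_rot: [[0.989, 0.15, -0.002], [0.15, -0.989, 0.001], [-0.002, -0.001, -1.0]]
wrist_force: [-0.5, 1.2, -0.7]
grip_width: 0.451
```

```bash
python3 kw.py w36
```

```text
49.8833 [548.8 229.6 204.9] [ 0.   0.1 -0.2]
red (139, 12, 32) x -54.2 z 159.0 rad 100.0 ang -0.123
yellow (160, 149, 28) x -50.8 z 163.6 rad 102.0 ang -0.071
yellow (612, 304, 27) x 64.1 z 346.1 rad 279.0 ang 0.682
blue (558, 269, 47) x 187.9 z 174.4 rad 213.0 ang 1.534
blue (322, 265, 22) x 43.6 z 169.0 rad 104.0 ang 0.885
```

View pics/w36.png

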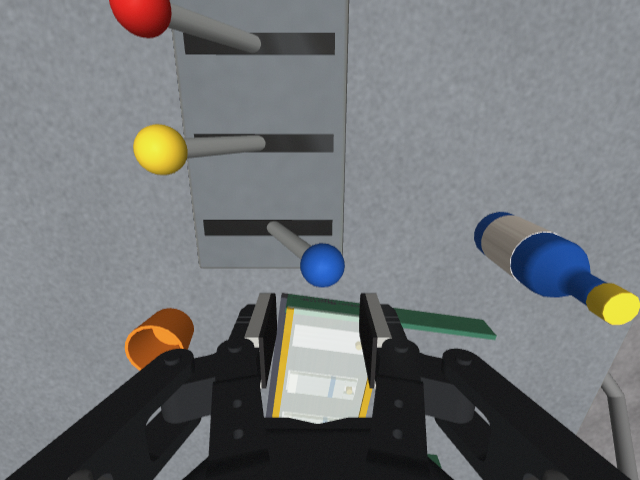

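Red and yellow are home and the cover is shut. Blue is the last one.

move_arm(increments=[{"dp":[0.002,-0.001,-0.03],"turn":[0,0,0]},{"dp":[0.002,-0.001,-0.069],"turn":[0,0,0]},{"dp":[0.002,-0.001,-0.069],"turn":[0,0,0]},{"dp":[0.002,-0.001,-0.069],"turn":[0,0,0]}])

```text
t: 50.22
ee_pos: [550.1, 227.5, 134.7]
eef_rot: [[0.989, 0.151, -0.005], [0.151, -0.989, -0.001], [-0.005, 0.001, -1.0]]
wrist_force: [0.9, -0.3, 1.4]
grip_width: 0.451
```

move_arm(increments=[{"dp":[-0.004,-0.0006,0],"turn":[0,0,0]},{"dp":[-0.008,-0.0012,0],"turn":[0,0,0]},{"dp":[-0.012,-0.0018,0],"turn":[0,0,0]},{"dp":[-0.012,-0.0018,0],"turn":[0,0,0]}])

```text
t: 50.55
ee_pos: [543.6, 226.8, 139.1]
eef_rot: [[0.989, 0.149, 0.008], [0.149, -0.989, 0.004], [0.009, -0.003, -1.0]]
wrist_force: [4.4, 1.0, 3.3]
grip_width: 0.449
```

move_arm(increments=[{"dp":[-0.004,-0.0006,0],"turn":[0,0,0]},{"dp":[-0.004,-0.0006,0],"turn":[0,0,0]}])

```text
t: 50.72
ee_pos: [539.4, 225.7, 138.5]
eef_rot: [[0.989, 0.148, 0.007], [0.148, -0.989, 0.003], [0.007, -0.002, -1.0]]
wrist_force: [5.4, 1.7, 4.1]
grip_width: 0.453
```

move_arm(increments=[{"dp":[-0.003,-0.0005,0],"turn":[0,0,0]},{"dp":[-0.003,-0.0005,0],"turn":[0,0,0]}])

```text
t: 50.88
ee_pos: [535.7, 224.7, 137.8]
eef_rot: [[0.989, 0.148, 0.005], [0.148, -0.989, 0.002], [0.005, -0.001, -1.0]]
wrist_force: [3.6, 1.9, 3.5]
grip_width: 0.452
```

move_arm(increments=[{"dp":[-0.003,-0.0005,0],"turn":[0,0,0]},{"dp":[-0.003,-0.0005,0],"turn":[0,0,0]}])

```text
t: 51.05
ee_pos: [531.8, 223.8, 137.0]
eef_rot: [[0.989, 0.148, 0.003], [0.148, -0.989, 0.001], [0.003, -0.001, -1.0]]
wrist_force: [4.6, 1.2, 3.6]
grip_width: 0.453
```

move_arm(increments=[{"dp":[-0.008,-0.0012,0],"turn":[0,0,0]},{"dp":[-0.016,-0.0024,0],"turn":[0,0,0]},{"dp":[-0.024,-0.0036,0],"turn":[0,0,0]},{"dp":[-0.032,-0.0048,0],"turn":[0,0,0]},{"dp":[-0.04,-0.006,0],"turn":[0,0,0]},{"dp":[-0.048,-0.0072,0],"turn":[0,0,0]},{"dp":[-0.056,-0.0084,0],"turn":[0,0,0]},{"dp":[-0.062,-0.009,0],"turn":[0,0,0]}])

```text
t: 51.72
ee_pos: [466.7, 213.5, 135.1]
eef_rot: [[0.989, 0.149, -0.002], [0.149, -0.989, -0.001], [-0.002, 0.001, -1.0]]
wrist_force: [2.7, 0.7, -3.2]
grip_width: 0.455
```

move_arm(increments=[{"dp":[-0.003,-0.0005,0],"turn":[0,0,0]},{"dp":[-0.006,-0.0008,0],"turn":[0,0,0]},{"dp":[-0.006,-0.0008,0],"turn":[0,0,0]}])

```text
t: 51.97
ee_pos: [461.7, 213.1, 135.6]
eef_rot: [[0.989, 0.149, -0.001], [0.149, -0.989, -0.001], [-0.001, 0.001, -1.0]]
wrist_force: [0.7, -0.9, -0.2]
grip_width: 0.448
```

move_arm(increments=[{"dp":[-0.002,-0.0003,0],"turn":[0,0,0]},{"dp":[-0.0035,-0.0005,0],"turn":[0,0,0]},{"dp":[-0.0035,-0.0005,0],"turn":[0,0,0]}])

```text
t: 52.22
ee_pos: [459.2, 213.0, 135.7]
eef_rot: [[0.989, 0.148, -0.0], [0.148, -0.989, 0.0], [-0.0, -0.0, -1.0]]
wrist_force: [2.8, 0.9, -2.0]
grip_width: 0.45
```

move_arm(increments=[{"dp":[-0.002,-0.0003,0],"turn":[0,0,0]},{"dp":[-0.002,-0.0003,0],"turn":[0,0,0]}])

```text
t: 52.38
ee_pos: [457.1, 212.8, 135.8]
eef_rot: [[0.989, 0.148, 0.0], [0.148, -0.989, 0.0], [0.0, -0.0, -1.0]]
wrist_force: [3.4, -0.1, -2.6]
grip_width: 0.445
```

move_arm(increments=[{"dp":[-0.002,-0.0003,0],"turn":[0,0,0]},{"dp":[-0.002,-0.0003,0],"turn":[0,0,0]}])

```text
t: 52.55
ee_pos: [456.1, 212.8, 136.0]
eef_rot: [[0.989, 0.148, 0.002], [0.148, -0.989, 0.001], [0.002, -0.001, -1.0]]
wrist_force: [5.7, 1.4, -3.9]
grip_width: 0.447
```

move_arm(increments=[{"dp":[-0.002,-0.0003,0],"turn":[0,0,0]},{"dp":[-0.002,-0.0003,0],"turn":[0,0,0]}])

```text
t: 52.72
ee_pos: [456.0, 212.9, 136.2]
eef_rot: [[0.989, 0.148, 0.005], [0.148, -0.989, 0.002], [0.005, -0.002, -1.0]]
wrist_force: [10.1, 0.6, -6.2]
grip_width: 0.453
```

Blue is at its stop. I'll back off, rise and look from clear of the scene.

move_arm(increments=[{"dp":[0.005,0.001,0.03],"turn":[0,0,0]},{"dp":[0.005,0.001,0.07],"turn":[0,0,0]},{"dp":[0.005,-0.01,0.11],"turn":[0,0,0]},{"dp":[0.005,-0.05,0.14],"turn":[0,0,0]},{"dp":[0.005,-0.09,0.15],"turn":[0,0,0]},{"dp":[0.005,-0.13,0.15],"turn":[0,0,0]},{"dp":[0.005,-0.17,0.15],"turn":[0,0,0]},{"dp":[0.005,-0.21,0.15],"turn":[0,0,0]}])

```text
t: 53.38
ee_pos: [456.4, 3.0, 286.2]
eef_rot: [[0.989, 0.15, -0.001], [0.15, -0.989, -0.0], [-0.001, -0.0, -1.0]]
wrist_force: [0.9, -0.1, -1.1]
grip_width: 0.452
```

move_arm(increments=[{"dp":[-0.01,-0.3,0],"turn":[0,0,0]},{"dp":[-0.01,-0.3,0],"turn":[0,0,0]},{"dp":[-0.01,-0.3,0],"turn":[0,0,0]},{"dp":[-0.01,-0.3,0],"turn":[0,0,0]},{"dp":[-0.01,-0.3,0],"turn":[0,0,0]},{"dp":[-0.01,-0.3,0],"turn":[0,0,0]},{"dp":[-0.01,-0.3,0],"turn":[0,0,0]},{"dp":[-0.01,-0.3,0],"turn":[0,0,0]}])

```text
t: 54.05
ee_pos: [445.1, -303.0, 285.0]
eef_rot: [[0.99, 0.139, -0.003], [0.139, -0.99, -0.002], [-0.003, 0.002, -1.0]]
wrist_force: [-0.3, -1.2, -0.1]
grip_width: 0.454
```

```bash
python3 knobs.py
python3 - <<'E'
from h import *
t=cam("top"); s=cam("scene"); save(t,"top3"); save(s,"scene3"); w=cam("wrist"); save(w,"w40"); print(status.state()["t"])
cv2.imwrite("pics/top3c.png",cv2.resize(t["color"][130:340,90:380,::-1],None,fx=2.7,fy=2.7,interpolation=cv2.INTER_CUBIC))
for a in blobs(mask(t,18,33,120,100,(240,180,380,260)),20): print("covedge",a)
E
```

```text
red (137, [124.69, 287.15]) (138, [483.17, 315.64]) [441.2 353.4 170.3] 3.4 bank x -46.8 ang -0.012
yellow (125, [161.4, 282.53]) (130, [452.69, 293.0]) [451.5 283.5 170. ] 3.6 bank x -47.0 ang -0.014
blue (137, [197.6, 277.93]) (120, [424.47, 272.19]) [461.7 214.3 169.3] 3.9 bank x -47.1 ang -0.016
54.3
covedge (340, [307.01, 247.39])
covedge (338, [308.7, 199.83])
```

View pics/top3c.png

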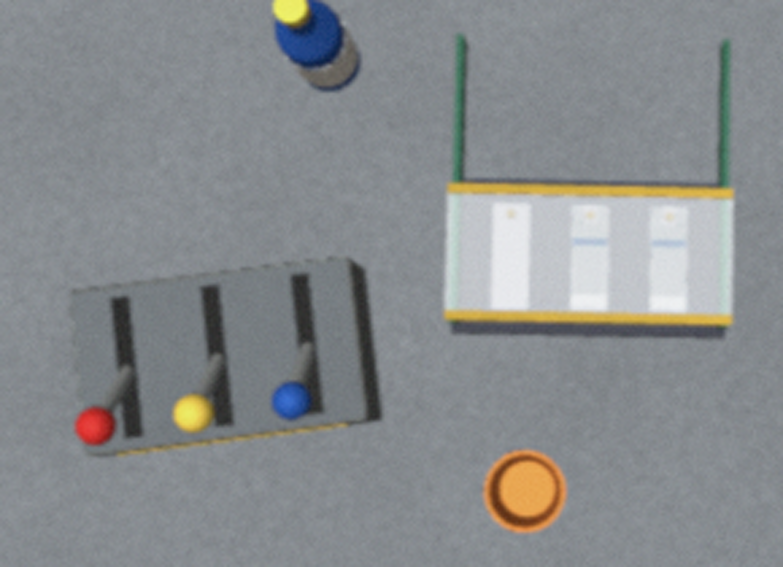

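View pics/scene3.png

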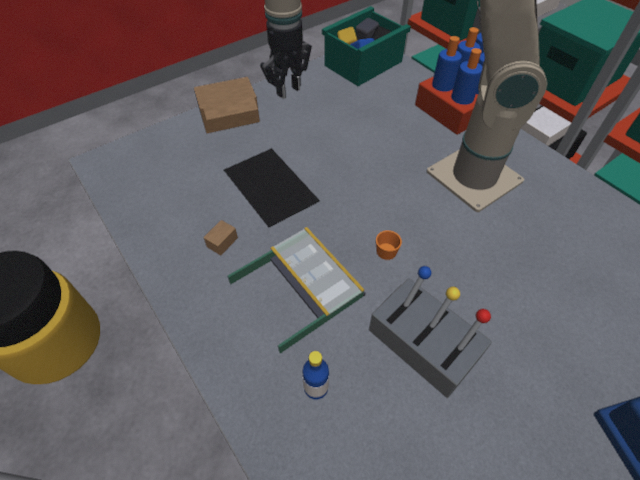

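All levers read home (within 0.02 rad), the cover edges are back at their starting pixels, and both blades lie square on their beds under the cover. Handing in.

```bash
python3 -c "
from rig import order; print(order.hand_in())"
```

```text
the job is handed in; nothing more can be done
None
```

The job is done and handed in at about 54 s: both blades are laid and the cover is shut over them. Only two blades were on the mat.

- **Opening:** Blue was free and went over first. Yellow then stopped dead after about 11 mm at about 9 N, so I backed off and left it. Red was free, and after it yellow, which opened the cover. The chain is blue, red, yellow; each lever was pushed to its end stop with no more than about 12 N.
- **Laying:** The blades are on the middle bed and the bed at y −66 mm. The first blade was knocked about 29° askew after I laid it, so I regripped it and laid it again.
- **Closing:** I brought the levers home in the order yellow, red, blue.

**Last checks:**
- The final camera views put all three levers within 0.02 rad of home. The wrist camera once read yellow at about −0.05 to −0.11 rad from an oblique angle. I trusted the fixed cameras and the stop I felt instead.
- The cover's edges are back at their starting pixels.
- Both blades look square under the cover with their pins in the notches.
- By eye, the spray bottle, carton and cup are where they started.

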